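Bolt the stand down and show the glass plate label up

TASK

Slide the orange-knobbed bolt fully home into its keeper, so that the round stand is locked to its dock, and only then draw the glass plate up out of the stand. Hold the plate roughly 10 cm above the middle of the light pad, lengthwise over it, frosted (corner-notched) end towards the pad's orange mark and leaning over by half a right angle (45 degrees) so that the label face looks up, with the fingers on the clear glass and off the frosted end. Finish still holding it there, do not let go; leave the flask, the jar and the crucible alone.

Things in the scene. Friction and masses are not known exactly. Their poses are not given: they have to be found in the camera images.
- dock: Blue base plate 175 x 165 x 8 mm, fixed to the bench. Origin on the bench surface, below the axis of the round stand. x: direction in which the bolt slides home; z up. The bolt runs in a steel channel (top 22 mm above the bench) at y = +70 mm; the keeper is a steel bridge, top 29 mm above the bench, at x = 24 to 42 mm, y = 57 to 83 mm.
- bolt (a joint): Slide of the barrel bolt along the dock's +x, in m: 0 = fully drawn back, 0.060 = fully home in the keeper (end stop). It starts nearly drawn back (0 to 0.015), slides with about 2 N of friction and stays where it is left.
- bolt_knob (a point): Centre of the top of the bolt's upright orange knob, 48 mm above the bench. The knob is a round post 14 mm in diameter, free to grip from 25 to 48 mm above the bench; it moves with the bolt. The steel bar below it is 10 mm thick, its top 25 mm above the bench.
- stand: Round aluminium stand, flange 136 mm in diameter, fixed on the dock and turned to any angle about its axis whatever the dock's; origin on the axis at its underside, 8 mm above the bench. Two grey jaws (64 mm along x, 12 mm thick) rise to 44 mm above the bench and leave a slot 10 mm wide along the stand's x axis; the slot's floor is 24 mm above the bench.
- plate: Glass plate 90 mm long, 60 mm tall, 8 mm thick, about 0.1 kg, standing on its long edge in the stand's slot, top edge 84 mm above the bench. Origin at the middle of the bottom edge. x along its length towards the frosted end, y out of the label face, z to the top edge. Clear greenish glass from x = -45 to +15 mm, white frosted glass from x = 15 to 45 mm.
- plate_mid (a point): Centre of the plate, 30 mm above the middle of its bottom edge; axes as the plate's.
- frosted_end (a point): Middle of the plate's frosted short edge, 45 mm from the plate's centre; axes as the plate's. The upper corner of this end has a 10 x 10 mm notch. Its +y face alone carries an orange label with black bars: looking at that face with the notch uppermost, the frosted end is on the left.
- pad: Flat light pad, 130 mm (x) by 180 mm (y) by 14 mm high, fixed on the bench, white top with grey rim. Origin on the bench below its centre. An orange bar is on the top at its -y end (y = -80 mm); its long axis is y.
- flask: Bystander: glass conical flask with black stopper, 68 mm in diameter, 107 mm tall, origin under its centre.
- jar: Bystander: amber jar with white cap, 52 mm in diameter, 75 mm tall, origin under its centre.
- crucible: Bystander: open white ceramic crucible, 48 mm in diameter, 36 mm tall, origin under its centre.
Not all that is in view belongs to the job. Of the things that look like the pad, take the one that is farthest to the robot's left at the start.

How it is judged:
By the outcome, as a careful person would: the job done as asked, in the order asked, and still so for the second after the job is handed in, while the arm keeps its last pose, push and grip.
It also fails if it takes over 54 s, if anything falls off the work surface, if the arm or the gripper's body presses on something with over 40 N, if the wrist force passes 120 N, or if a joint passes its speed limit or range.

ROBOT

A 6-joint arm with a two-finger parallel gripper is mounted at the origin on the work surface. World frame = base frame: x ahead of the robot, y to its left, z up, the work surface at z = 0. Lengths are in mm, angles in degrees, forces in N, time in s.
With the tool pointing down it reaches from about 300 to 850 mm from the base axis. Payload 4.2 kg.
Tool frame: the origin (TCP) lies midway between the tips of the shut fingers; the grasp point (between the pads) lies 19 mm behind it; z points along the fingers, x is the direction in which the jaws open and shut, and the axes are right-handed (so a half turn about z gives the same grasp; the last joint's range is limited). The gripper opens to 91 mm and grips with 3 to 60 N. Pads are 32 mm wide; open, the fingers measure 118 mm over their backs; the gripper's body (76 mm by 178 mm) begins 60 mm behind the grasp point.
Start: joints at [-66.578, 18.312, 89.639, -0, 72.044, -1.146], TCP at [239.078, -522.958, 213.976] pointing down, gripper open.
Joint ranges: [-177.97, 177.97], [-48.28, 115.42], [12.27, 149.76], [-77.06, 257.06], [2.81, 150.46], [-146.56, 146.56]. Speed limits (degrees/s): [147.25, 147.25, 180, 180, 180, 180].

INTERFACE

Orientations are given as [roll, pitch, yaw] about the fixed x, y, z axes, in that order (R = Rz(yaw) Ry(pitch) Rx(roll)).
In Python, from workcell import env gives the robot as it stands. The module is installed in compiled form; this text tells all that it offers.
- The arm moves only by the tool drive_tool, never from a script. Its argument "series" is a list of rows, each a list of 3 entries, a list of its own where there are three numbers: the closure, from 0 (fully open) to 1 (shut), then the shift along the tool's x, y, z in mm, then the turn, a rotation vector about the tool's x, y, z in rad. In form: [[gripper, [dx, dy, dz], [rx, ry, rz]], ...]. A call has exactly 5 rows; each row is the pose to reach, as a shift and turn from the pose commanded when the call began, along the tool's axes at that moment; what a row does not reach only later rows make up. A row lasts 1/10 s, in which the tool goes at most 50 mm and 8.59 degrees, less where a joint would pass 70% of its speed; a pose out of reach is approached as far as the arm can. A call with a gripper value outside its range is refused whole. The fingers move at their own pace and stop on an object; "squeeze" is the grip in N (left out, the last holds). Time passes only in rows, so rows that repeat a pose let the fingers close, or fill a call up. It gives the time, the measured TCP pose, the force and the opening at its end, in the units of the state.
- env.state(): the state, without advancing time (a new reading comes with each control period).
- env.grab_frame(name): name is "scene" or "side" or "wrist"; returns a dict with "image" (384x512x3 uint8, red, green, blue), "K" (3x3 intrinsics, pixels), "origin" and "orientation" of the camera in the world. Camera axes: x right, y down, z forward; pixel columns grow to the right and rows downward; lengths in mm; the calibration is good to about 2 mm. The wrist camera is an equidistant fisheye: a pixel r from the principal point sees the ray r / f radians off the axis. A picture is of the moment at which its call begins. There is no depth.
- env.job_done(): hands the job in, once; it reports no verdict.
The state is a dict: "time_s": time; "qpos": joint angles; "qvel": joint speeds; "effort": joint torques, N m; "ee_pos": TCP position; "ee_rot": TCP orientation; "force": force on the tool from outside, world axes, zero at the start; "torque": the same for the moment, N m; "gripper_width": finger opening in mm.
Only numpy, scipy, OpenCV 4.12 (cv2) and the standard library are available. Lean on these libraries where they do the work, as an engineer would, in place of code of your own. Each camera call takes 0.05 s, during which the arm holds its last target.

## Working session

There is one attempt and no reset: what is moved stays moved. The work goes in short steps, Python scripts to look and compute and a tool call to move; the robot and the scene stay as the last step left them, time stands still between calls to the robot, and variables do not carry over. Pictures are saved under pics/ and viewed, and the job is handed in when it is done.

Besides the shell and the picture viewer there is one more tool, called after "Request:" as name(argument=value, ...) on one line, values as JSON. drive_tool: Moves the arm, as the interface text tells. Its arguments: {"type":"object","properties":{"series":{"type":"array","items":{"type":"array"}},"squeeze":{"type":"number"}},"required":["series"]}

```bash
mkdir -p pics; cat > h.py <<'E'
import numpy as np, cv2, pickle
from scipy.spatial.transform import Rotation as R
def grab(name,tag):
    from workcell import env
    f=env.grab_frame(name); pickle.dump(f,open(f'pics/{tag}.pkl','wb'))
    cv2.imwrite(f'pics/{tag}.png',f['image'][:,:,::-1]); return f
def load(tag): return pickle.load(open(f'pics/{tag}.pkl','rb'))
def rot(f):
    o=np.array(f['orientation'],float)
    return o if o.shape==(3,3) else R.from_euler('xyz',o,degrees=True).as_matrix()
def ray(f,u,v,fish=False):
    K=np.array(f['K']); x=(u-K[0,2])/K[0,0]; y=(v-K[1,2])/K[1,1]
    if fish:
        r=np.hypot(x,y); d=np.array([np.sin(r)*x/r,np.sin(r)*y/r,np.cos(r)]) if r>0 else np.array([0,0,1.])
    else: d=np.array([x,y,1.])
    return np.array(f['origin'],float),rot(f)@d
def onz(f,u,v,z,fish=False):
    o,d=ray(f,u,v,fish); return o+d*(z-o[2])/d[2]
def proj(f,p,fish=False):
    K=np.array(f['K']); c=rot(f).T@(np.array(p,float)-np.array(f['origin']))
    if fish:
        th=np.arctan2(np.hypot(c[0],c[1]),c[2]); h=np.hypot(c[0],c[1]); return np.array([K[0,0]*th*c[0]/h+K[0,2],K[1,1]*th*c[1]/h+K[1,2]])
    return np.array([K[0,0]*c[0]/c[2]+K[0,2],K[1,1]*c[1]/c[2]+K[1,2]])
def crop(tag,u0,v0,u1,v1,s,out):
    im=cv2.imread(f'pics/{tag}.png')[v0:v1,u0:u1]; cv2.imwrite(f'pics/{out}.png',cv2.resize(im,None,fx=s,fy=s,interpolation=cv2.INTER_CUBIC))
E
python3 - <<'E'
from h import *
from workcell import env
print(env.state())
for n in ['scene','side','wrist']:
    f=grab(n,n+'0'); print(n,f['K'],f['origin'],f['orientation'])
a=cv2.imread('pics/scene0.png');
E
```

```text
{'time_s': 0.0, 'qpos': array([-6.65777548e+01,  1.83502000e+01,  8.97048421e+01, -1.15047916e-03,
        7.20418096e+01, -1.14852511e+00]), 'qvel': array([-0.07778317,  0.06096019,  0.10665282,  0.01543445,  0.0853969 ,
        0.10119133]), 'effort': array([-7.08728385e-04, -4.12464881e+01, -2.31975156e+01,  7.25385128e-02,
        4.56118758e-02, -1.74516681e-04]), 'ee_pos': array([ 238.87367663, -522.50264047,  213.1453034 ]), 'ee_rot': array([-1.79999152e+02,  9.68541602e-02, -6.54288733e+01]), 'force': array([ 0.45912033, -0.45145044,  1.2558624 ]), 'torque': array([ 0.03183405,  0.01308896, -0.02293168]), 'gripper_width': 91.69464440881447}
scene [[365.17874841   0.         258.52018173]
 [  0.         365.17874841 189.05395109]
 [  0.           0.           1.        ]] [1256.36197909  114.76606506  838.23363665] [-135.76472734    0.3856723    89.7094603 ]
side [[405.9333656    0.         257.20298132]
 [  0.         405.9333656  191.24791308]
 [  0.           0.           1.        ]] [ 440.26272335 -745.97372065  562.76558087] [-119.12313406    0.13785729   -4.82735052]
wrist [[297.31863964   0.         257.29514209]
 [  0.         297.31863964 192.73878882]
 [  0.           0.           1.        ]] [ 315.24146262 -486.27607043  384.09449912] [ 1.62616693e+02  7.26478070e-02 -6.54505241e+01]
```

View pics/scene0.png

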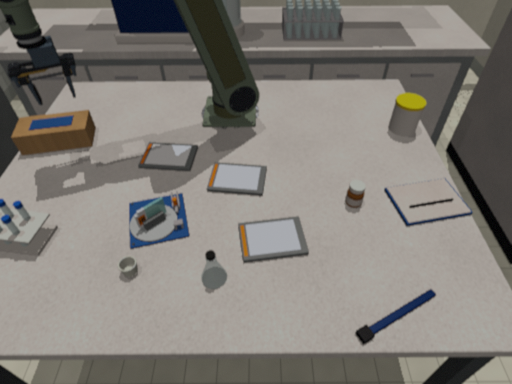

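View pics/side0.png

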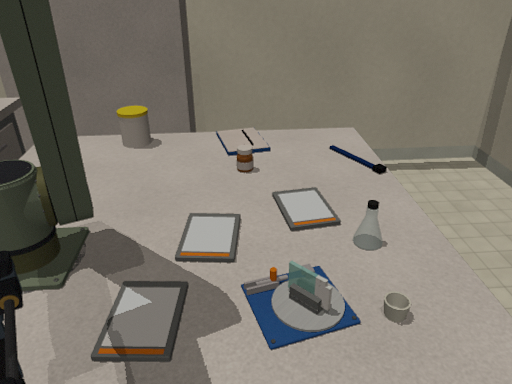

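View pics/wrist0.png

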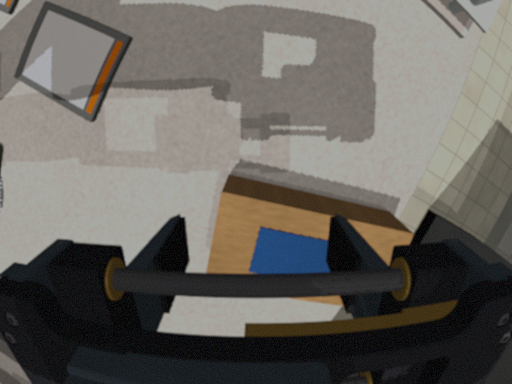

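```bash
python3 - <<'E'
from h import *
crop('scene0',115,180,205,255,8,'s0a'); crop('side0',235,255,365,345,6,'d0a'); crop('scene0',225,205,320,270,8,'s0p'); crop('side0',265,180,345,235,8,'d0p')
f=load('scene0')
for p in [(168,156),(237,178),(272,238)]: print(onz(f,*p,14))
E
```

```text
[ 290.37461795 -199.42039293   14.        ]
[402.8865985   43.64987336  14.        ]
[644.54844676 149.87324648  14.        ]
```

View pics/s0a.png

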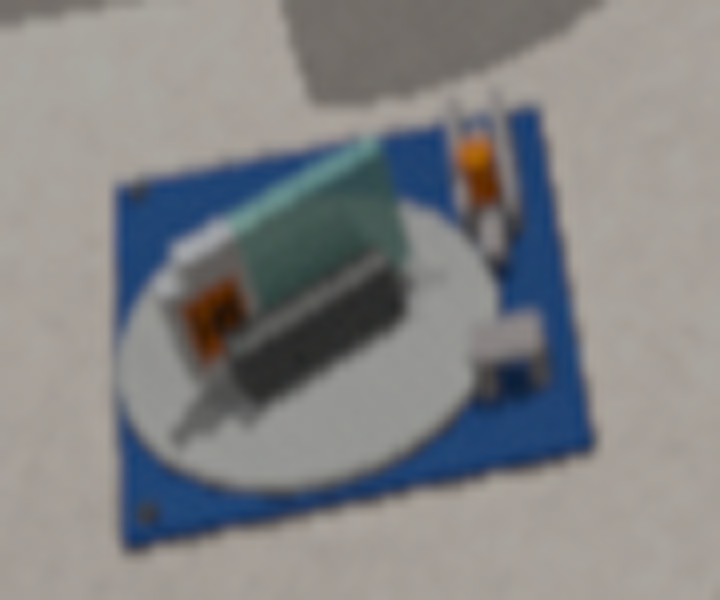

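View pics/d0a.png

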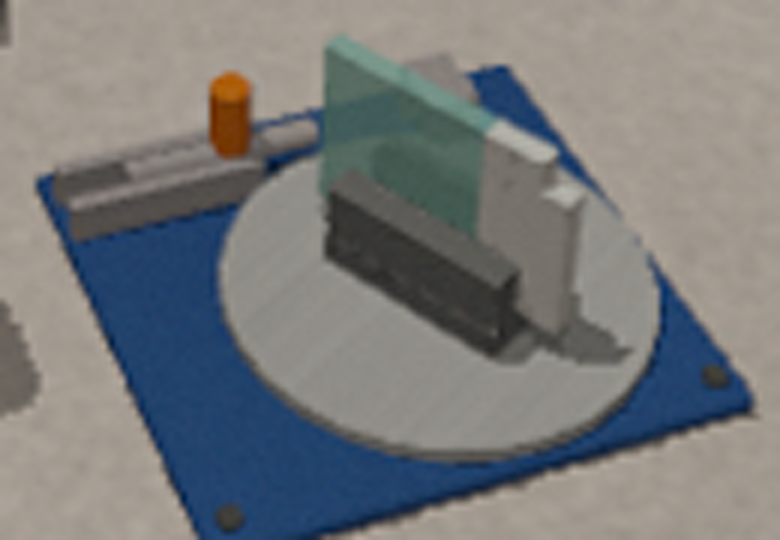

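View pics/s0p.png

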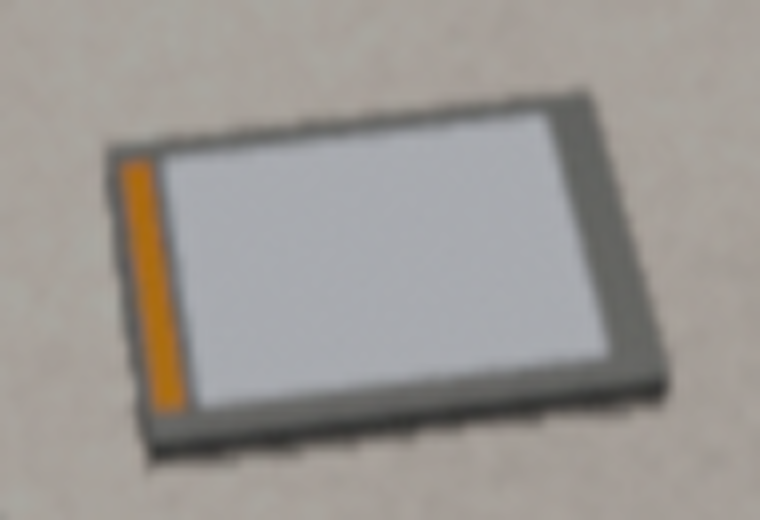

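View pics/d0p.png

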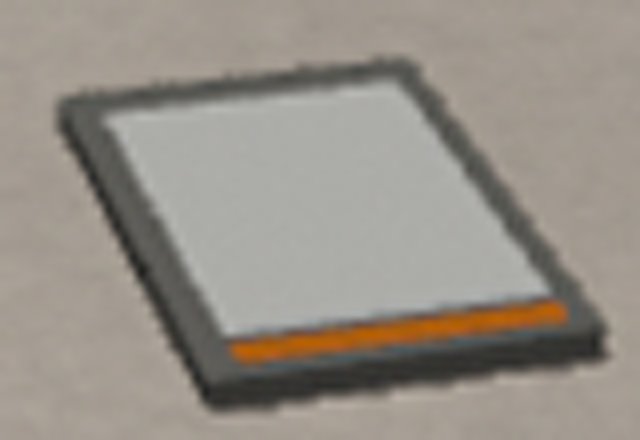

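```bash
python3 - <<'E'
from h import *
s=load('scene0'); d=load('side0')
def S(c,u0=115,v0=180,k=8): return (u0+(c[0]+.5)/k-.5, v0+(c[1]+.5)/k-.5)
def D(c,u0=235,v0=255,k=6): return S(c,u0,v0,k)
def tri(a,b):
    A=[];B=[]
    for f,p in((s,a),(d,b)):
        o,r=ray(f,*p); r/=np.linalg.norm(r); P=np.eye(3)-np.outer(r,r); A.append(P);B.append(P@o)
    return np.linalg.lstsq(np.vstack(A),np.hstack(B),rcond=None)[0]
n=lambda *a:print(*[np.round(x,1) for x in a])
print('pad scene'); 
for c in [(110,147),(590,92),(665,378),(150,445)]: n(onz(s,*S(c,225,205),14))
print('pad side')
for c in [(60,105),(410,62),(605,330),(210,385)]: n(onz(d,*S(c,265,180),14))
print('dock scene')
for c in [(118,185),(540,105),(595,445),(128,545)]: n(onz(s,*S(c),8))
print('dock side')
for c in [(40,180),(508,65),(752,405)]: n(onz(d,*D(c),8))
n('knob',onz(s,*S((478,150)),48),onz(d,*D((231,82)),48),tri(S((478,150)),D((231,82))))
print('plate top: clear-end corner, notch corner')
n(onz(s,*S((378,142)),84),onz(s,*S((405,145)),84),onz(s,*S((172,245)),84))
n(onz(d,*D((340,42)),84), onz(d,*D((325,48)),84),onz(d,*D((350,35)),84),onz(d,*D((545,160)),84),onz(d,*D((492,128)),84))
n('obj')
n('flask top',onz(s,211,255,107),onz(d,373,205,107),'cruc',onz(s,128,262,36),onz(d,397,300,36),'jar',onz(s,356,184,75),onz(d,245,150,75))
E
```

```text
pad scene
[589.8  54.2  14. ]
[565.8 229.5  14. ]
[691.5 244.6  14. ]
[716.3  71.7  14. ]
pad side
[562.  223.9  14. ]
[688.7 243.8  14. ]
[712.2  69.1  14. ]
[586.8  50.1  14. ]
dock scene
[ 501.8 -283.9    8. ]
[ 461.1 -127.6    8. ]
[627.9 -84.6   8. ]
[ 669.1 -240.     8. ]
dock side
[ 459.1 -130.7    8. ]
[626.2 -86.1   8. ]
[ 664.4 -245.9    8. ]Traceback (most recent call last):
  File "<stdin>", line 19, in <module>
  File "<stdin>", line 10, in <lambda>
    return _wrapfunc(a, 'round', decimals=decimals, out=out)
    return _wrapit(obj, method, *args, **kwds)
    result = getattr(arr, method)(*args, **kwds)
numpy._core._exceptions._UFuncNoLoopError: ufunc 'multiply' did not contain a loop with signature matching types (dtype('<U4'), dtype('float64')) -> None
```

```bash
python3 - <<'E'
from h import *
s=load('scene0'); d=load('side0')
def S(c,u0=115,v0=180,k=8): return (u0+(c[0]+.5)/k-.5, v0+(c[1]+.5)/k-.5)
def D(c,u0=235,v0=255,k=6): return S(c,u0,v0,k)
def n(*a): print(*[x if isinstance(x,str) else np.round(x,1) for x in a])
n('knob',onz(s,*S((478,150)),48),onz(d,*D((231,82)),48))
n('plate top scene clear far/near',onz(s,*S((378,142)),84),onz(s,*S((350,148)),84))
n(onz(d,*D((340,42)),84), onz(d,*D((325,48)),84),onz(d,*D((350,35)),84),'front/notch',onz(d,*D((557,152)),84),onz(d,*D((540,160)),84),'boundary',onz(d,*D((500,122)),84),onz(d,*D((480,134)),84))
n('scene notch',onz(s,*S((172,243)),84),onz(s,*S((200,225)),84),'bnd',onz(s,*S((228,217)),84))
n('flange',onz(s,*S((310,350)),14))
n('flask top',onz(s,211,255,107),onz(d,373,205,107),'cruc',onz(s,128,262,36),onz(d,397,300,36),'jar',onz(s,356,184,75),onz(d,245,150,75))
E
```

```text
knob [ 522.2 -135.6   48. ] [ 521.7 -134.3   48. ]
plate top scene clear far/near [ 551.4 -160.2   84. ] [ 554.2 -169.6   84. ]
[ 551.6 -161.2   84. ] [ 546.6 -163.7   84. ] [ 555.2 -158.2   84. ] front/notch [ 606.4 -216.2   84. ] [ 600.8 -219.1   84. ] boundary [ 592.8 -201.9   84. ] [ 585.8 -206.6   84. ]
scene notch [ 597.9 -222.4   84. ] [ 589.8 -214.6   84. ] bnd [ 586.2 -205.7   84. ]
flange [ 588.6 -191.9   14. ]
flask top [ 7.62e+02 -7.00e-01  1.07e+02] [753.4 -14.1 107. ] cruc [ 733.4 -224.    36. ] [ 735.2 -226.4   36. ] jar [495.7 401.   75. ] [497.6 384.9  75. ]
```

```bash
cat >> h.py <<'E'
def go(target,rpy):
    from workcell import env
    st=env.state(); p=np.array(st['ee_pos']); r=R.from_euler('xyz',st['ee_rot'],degrees=True); rt=R.from_euler('xyz',rpy,degrees=True)
    print('from',np.round(p,1),np.round(st['ee_rot'],1),'F',np.round(st['force'],1),'t',st['time_s'],'w',round(st['gripper_width'],1))
    print('shift',np.round(r.inv().apply(np.array(target)-p),1),'rotvec',np.round((r.inv()*rt).as_rotvec(),3))
E
python3 - <<'E'
from h import *
go([488,-144,170],[180,0,14.6])
E
```

```text
from [ 238.9 -522.6  213.3] [-1.80e+02  1.00e-01 -6.54e+01] F [-0.2 -0.5  0.1] t 0.15 w 91.3
shift [-240.7 -383.9   43.6] rotvec [-1.000e-03  1.000e-03 -1.397e+00]
```

Request:
drive_tool(series=[[0.5,[-50,-80,0],[0,0,-0.15]],[1,[-100,-150,0],[0,0,-0.3]],[1,[-140,-190,0],[0,0,-0.45]],[1,[-180,-230,0],[0,0,-0.6]],[1,[-200,-270,0],[0,0,-0.75]]], squeeze=20)

```text
time_s: 0.65
ee_pos: [359.7, -302.3, 213.8]
ee_rot: [-180.0, 0.0, -22.1]
force: [1.2, 0.4, -0.1]
gripper_width: 54.3
```

```bash
python3 - <<'E'
from h import *
go([488,-144,170],[180,0,14.6])
E
```

```text
from [ 359.7 -302.3  213.8] [-180.     0.   -22.1] F [ 1.2  0.4 -0.1] t 0.65 w 54.3
shift [  59.2 -195.    43.8] rotvec [-0.     0.    -0.641]
```

Request:
drive_tool(series=[[1,[14,-40,10],[0,0,-0.14]],[1,[28,-80,20],[0,0,-0.28]],[1,[42,-120,30],[0,0,-0.42]],[1,[54,-160,44],[0,0,-0.56]],[1,[59,-195,44],[0,0,-0.641]]])

```text
time_s: 1.15
ee_pos: [488.9, -144.7, 168.0]
ee_rot: [-179.9, 0.2, 14.6]
force: [-0.6, -0.8, 0.1]
gripper_width: 14.1
```

Request:
drive_tool(series=[[1,[0,0,0],[0,0,0]],[1,[0,0,0],[0,0,0]],[1,[0,0,0],[0,0,0]],[1,[0,0,0],[0,0,0]],[1,[0,0,0],[0,0,0]]])

```text
time_s: 1.65
ee_pos: [488.2, -147.7, 170.2]
ee_rot: [180.0, -0.0, 14.2]
force: [-0.2, -0.4, 0.0]
gripper_width: 0.6
```

```bash
python3 - <<'E'
from h import *
go([488,-144,31],[180,0,14.6])
f=grab('wrist','wrist1'); print(proj(f,[522,-135,48],True)); grab('side','side1')
E
```

```text
from [ 488.2 -147.7  170.2] [180.   -0.   14.2] F [-0.2 -0.4  0. ] t 1.65 w 0.6
shift [  0.7  -3.7 139.2] rotvec [ 0.    -0.    -0.008]
[293.02929607 184.01402564]
```

View pics/wrist1.png

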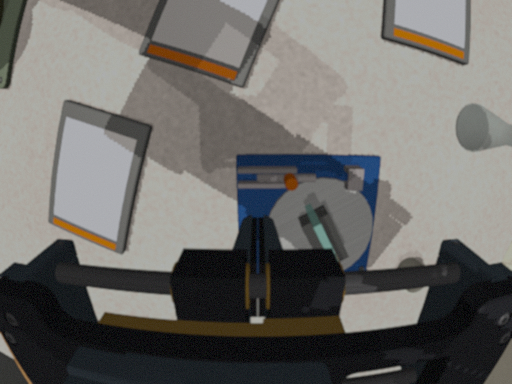

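View pics/side1.png

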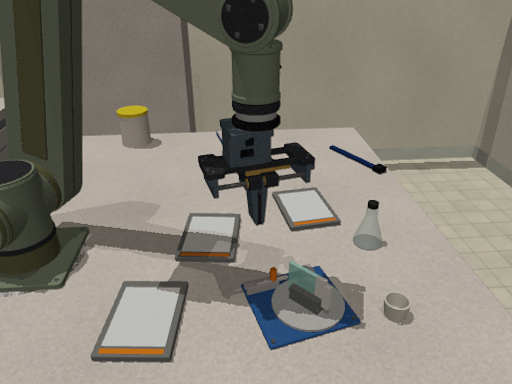

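Request:
drive_tool(series=[[1,[0,-4,35],[0,0,-0.008]],[1,[0,-4,70],[0,0,-0.008]],[1,[0,-4,105],[0,0,-0.008]],[1,[0,-4,130],[0,0,-0.008]],[1,[0,-4,138],[0,0,-0.008]]])

```text
time_s: 2.25
ee_pos: [485.7, -142.6, 29.6]
ee_rot: [-179.9, 0.2, 14.7]
force: [0.8, 0.5, 0.5]
gripper_width: 0.6
```

Request:
drive_tool(series=[[1,[0,0,0],[0,0,0]],[1,[0,0,0],[0,0,0]],[1,[0,0,0],[0,0,0]],[1,[0,0,0],[0,0,0]],[1,[0,0,0],[0,0,0]]])

```text
time_s: 2.75
ee_pos: [488.2, -143.0, 32.8]
ee_rot: [179.9, -0.1, 14.7]
force: [0.2, -0.1, 0.2]
gripper_width: 0.5
```

```bash
python3 - <<'E'
from h import *
go([488,-144,31],[180,0,14.6])
f=grab('wrist','wrist2'); grab('side','side2')
crop('side2',220,200,360,320,5,'side2c');crop('wrist2',180,80,430,260,3,'wrist2c')
E
```

```text
from [ 488.2 -143.    32.8] [ 1.799e+02 -1.000e-01  1.470e+01] F [ 0.2 -0.1  0.2] t 2.75 w 0.5
shift [-0.4  0.9  1.8] rotvec [ 0.001 -0.001  0.002]
```

View pics/side2c.png

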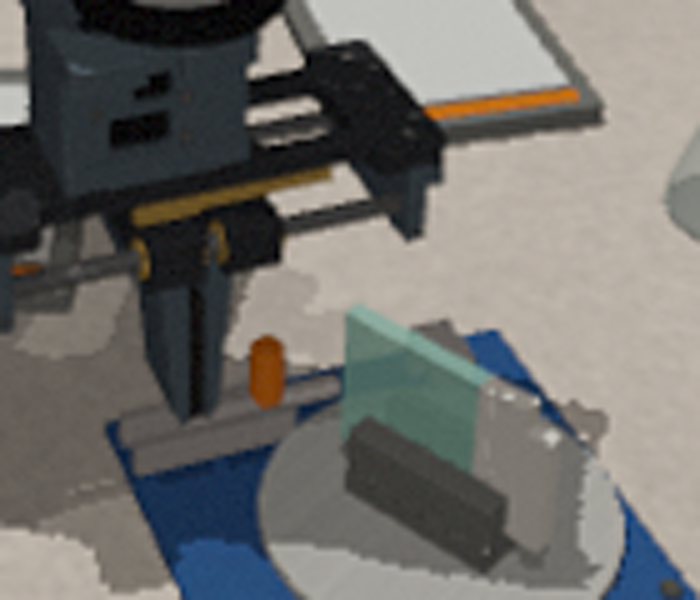

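View pics/wrist2c.png

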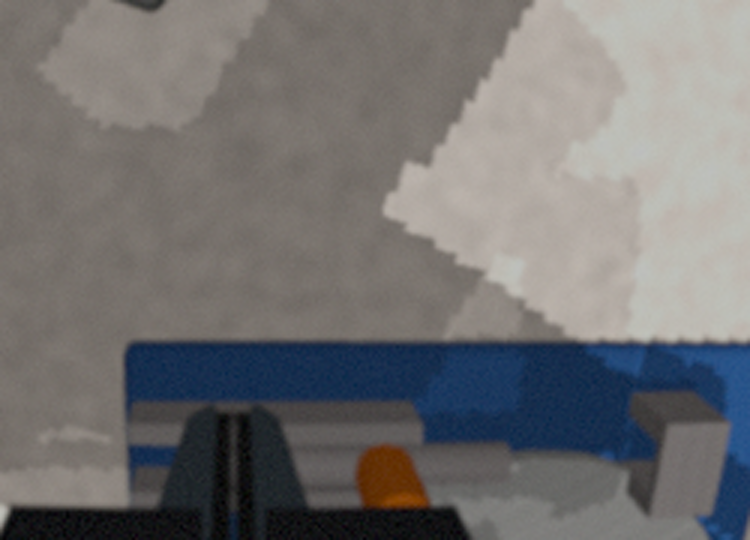

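Request:
drive_tool(series=[[1,[8,0,1],[0,0,0]],[1,[16,0,1],[0,0,0]],[1,[24,0,1],[0,0,0]],[1,[32,0,1],[0,0,0]],[1,[40,0,1],[0,0,0]]])

```text
time_s: 3.35
ee_pos: [526.9, -132.6, 30.9]
ee_rot: [180.0, 0.0, 14.7]
force: [-1.9, -1.3, 0.7]
gripper_width: 0.4
```

Request:
drive_tool(series=[[1,[5,0,0],[0,0,0]],[1,[10,0,0],[0,0,0]],[1,[15,0,0],[0,0,0]],[1,[18,0,0],[0,0,0]],[1,[20,0,0],[0,0,0]]])

```text
time_s: 3.85
ee_pos: [545.9, -127.6, 30.9]
ee_rot: [180.0, 0.0, 14.7]
force: [-1.6, -2.3, 1.4]
gripper_width: 0.4
```

```bash
python3 - <<'E'
from h import *
go([488,-144,31],[180,0,14.6])
f=grab('wrist','wrist3'); grab('side','side3')
crop('side3',220,200,360,320,5,'side3c');crop('wrist3',180,80,430,260,3,'wrist3c')
E
```

```text
from [ 545.9 -127.6   30.9] [180.    0.   14.7] F [-1.6 -2.3  1.4] t 3.85 w 0.4
shift [-60.2   1.1  -0.1] rotvec [0.    0.    0.002]
```

View pics/side3c.png

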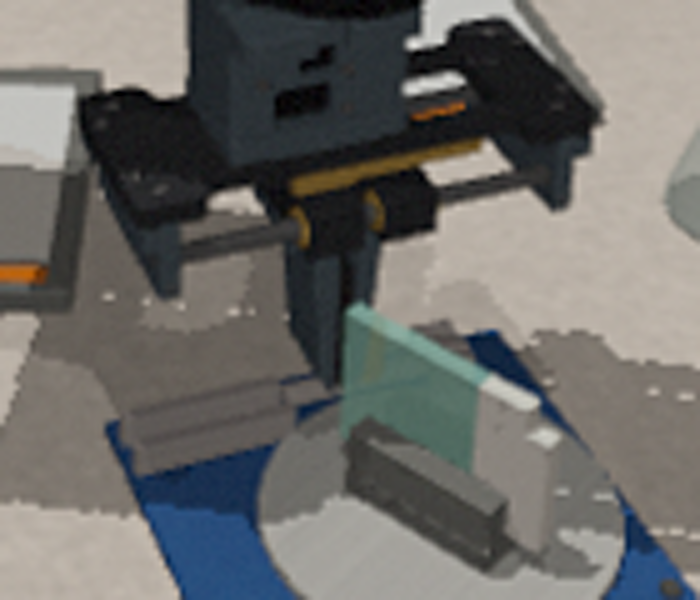

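View pics/wrist3c.png

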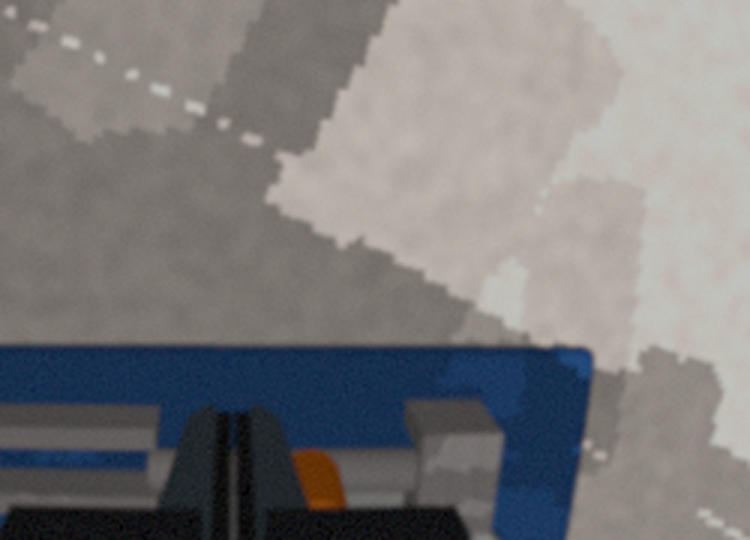

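Request:
drive_tool(series=[[1,[3,0,0],[0,0,0]],[1,[5,0,0],[0,0,0]],[1,[7,0,0],[0,0,0]],[1,[9,0,0],[0,0,0]],[1,[11,0,0],[0,0,0]]])

```text
time_s: 4.45
ee_pos: [550.0, -126.2, 30.6]
ee_rot: [-179.9, 0.8, 14.9]
force: [-17.3, -9.8, 12.7]
gripper_width: 0.2
```

Request:
drive_tool(series=[[1,[1,0,0],[0,0,0]],[1,[2,0,0],[0,0,0]],[1,[3,0,0],[0,0,0]],[1,[3,0,0],[0,0,0]],[1,[3,0,0],[0,0,0]]])

```text
time_s: 4.95
ee_pos: [550.0, -126.1, 30.6]
ee_rot: [-179.9, 1.1, 14.9]
force: [-21.1, -12.3, 14.8]
gripper_width: 0.2
```

```bash
python3 - <<'E'
from h import *
f=grab('wrist','wrist4'); grab('side','side4'); grab('scene','scene4')
crop('side4',250,220,350,300,8,'side4c');crop('wrist4',180,180,380,280,4,'wrist4c');crop('scene4',120,160,220,240,8,'scene4c')
E
```

```text
(no output)
```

View pics/side4c.png

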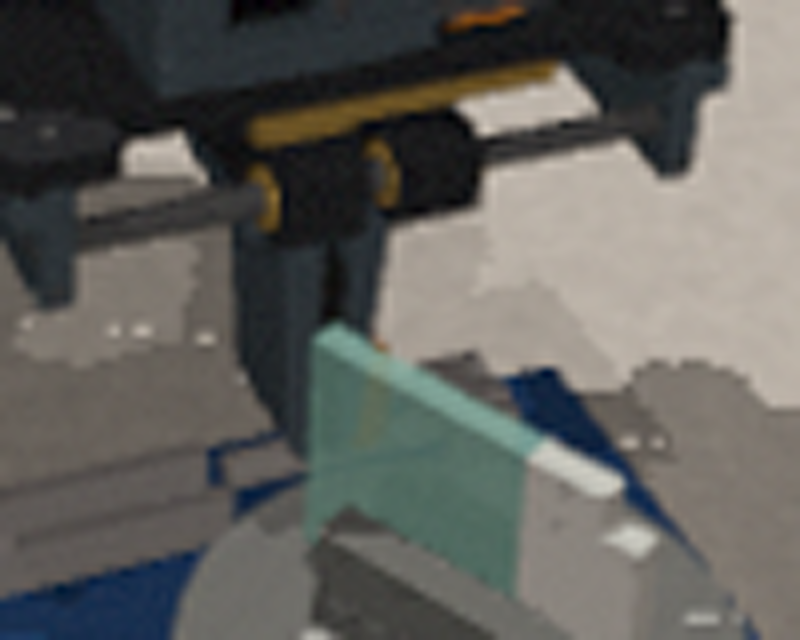

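View pics/wrist4c.png

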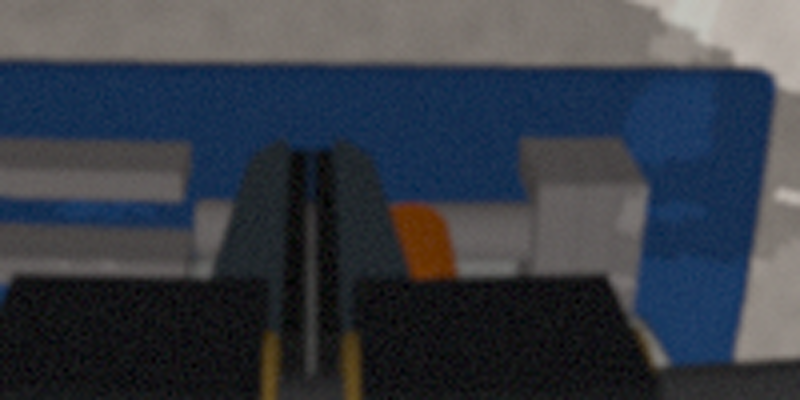

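View pics/scene4c.png

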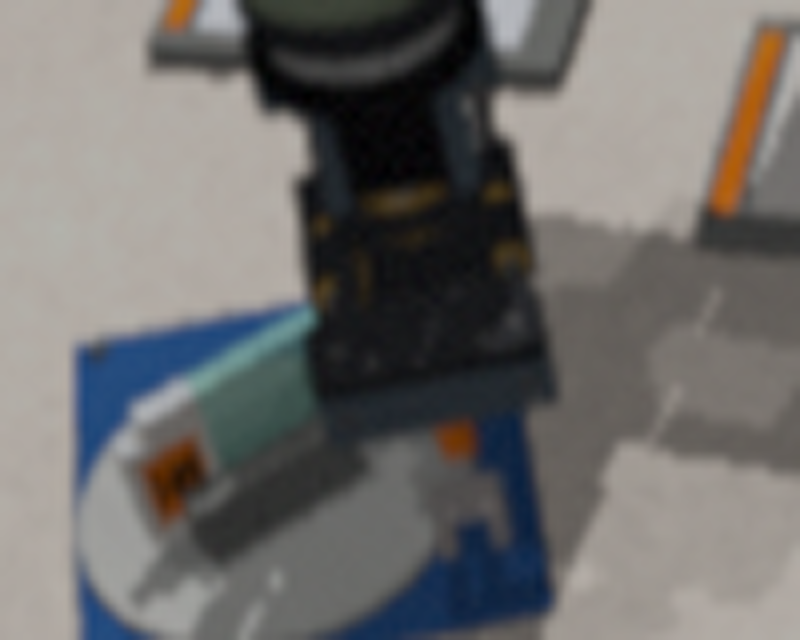

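Request:
drive_tool(series=[[1,[-20,0,0],[0,0,0]],[1,[-45,0,-20],[0,0,0]],[1,[-60,0,-60],[0,0,0]],[1,[-60,0,-100],[0,0,0]],[1,[-60,0,-140],[0,0,0]]])

```text
time_s: 5.6
ee_pos: [501.3, -139.0, 172.7]
ee_rot: [-180.0, -0.1, 14.7]
force: [1.3, -0.3, -0.0]
gripper_width: 0.1
```

```bash
python3 - <<'E'
from h import *
f=grab('wrist','wrist5'); grab('side','side5'); grab('scene','scene5')
crop('side5',230,250,360,345,6,'side5c');crop('wrist5',220,130,390,280,4,'wrist5c');crop('scene5',115,180,205,255,8,'scene5c')
go([570,-182,200],[180,0,42.5])
E
```

```text
from [ 503.6 -139.5  174. ] [179.8  -0.4  14.7] F [ 0.4 -0.1 -1. ] t 5.75 w 0.2
shift [ 53.7  58.  -25.4] rotvec [ 0.005 -0.006 -0.485]
```

View pics/side5c.png

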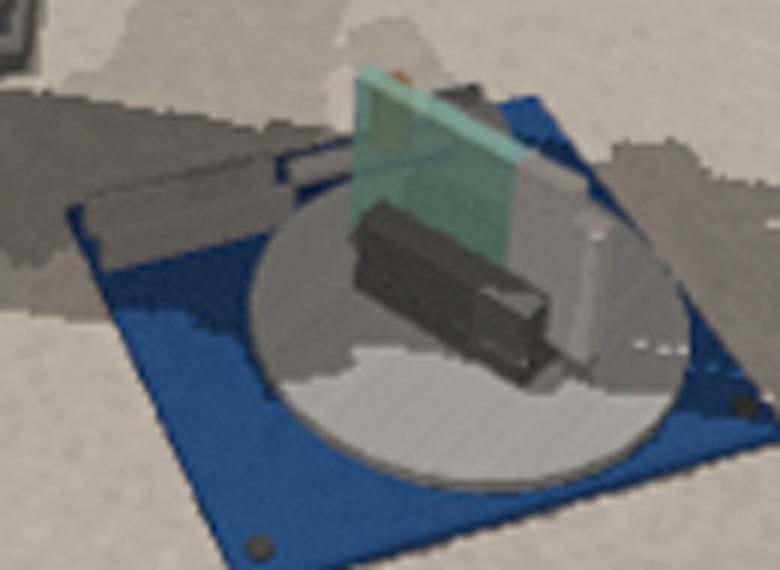

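View pics/wrist5c.png

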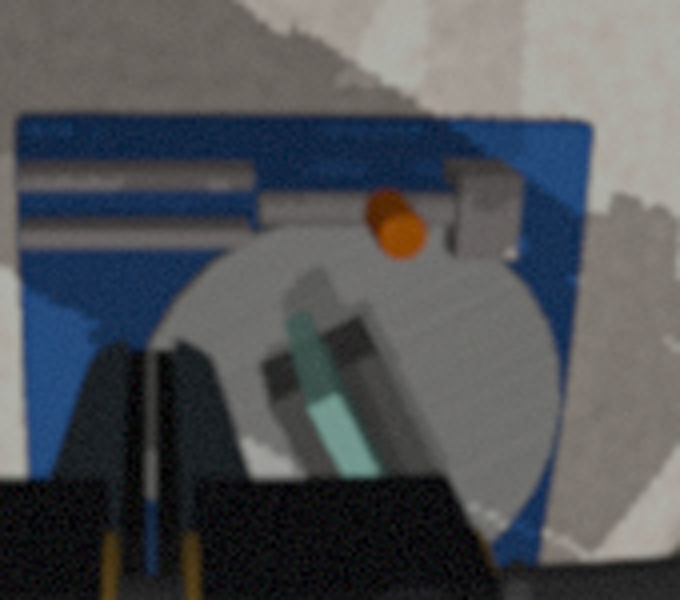

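View pics/scene5c.png

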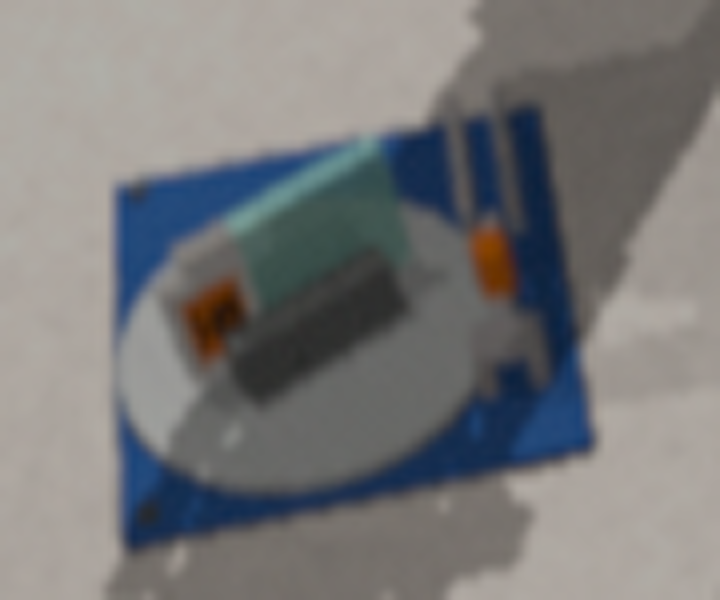

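```bash
python3 - <<'E'
from h import *
s=load('scene5'); d=load('side5'); w=load('wrist5'); s0=load('scene0')
def C(c,u0,v0,k): return (u0+(c[0]+.5)/k-.5, v0+(c[1]+.5)/k-.5)
th=np.radians(14.6); Rd=np.array([[np.cos(th),np.sin(th)],[-np.sin(th),np.cos(th)]])
O=np.array([581,-194])
def dk(p): return np.round(Rd@(p[:2]-O),1)
W=lambda c:C(c,220,130,4)
print('knob scene',dk(onz(s,*C((488,233),115,180,8),48)),'side',dk(onz(d,*C((400,77),230,250,6),48)),'wrist',dk(onz(w,*W((401,240)),48,True)))
print('knob0 scene',dk(onz(s0,*C((478,150),115,180,8),48)))
print('keeper top corners z29',[dk(onz(w,*W(c),29,True)) for c in [(458,178),(522,180),(455,257),(518,257)]])
print('dock corners z8',[dk(onz(w,*W(c),8,True)) for c in [(18,115),(590,122)]])
print('channel end top z22',[dk(onz(w,*W(c),22,True)) for c in [(252,175),(252,240)]])
print('bar rear z25',dk(onz(w,*W((260,207)),25,True)))
print('plate clear end',[dk(onz(w,*W(c),84,True)) for c in [(308,405),(336,393)]], [onz(w,*W(c),84,True) for c in [(308,405),(336,393)]])
w1=load('wrist1')
print('knob1 wrist',dk(onz(w1,292,182,48,True)))
E
```

```text
knob scene [-0.2 70.7] side [ 7.3 73.8] wrist [ 1.9 70.7]
knob0 scene [-42.2  71.4]
keeper top corners z29 [array([21.5, 83.1]), array([40.5, 82.7]), array([22.4, 60. ]), array([41.3, 60. ])]
dock corners z8 [array([-102.2,   96.1]), array([68. , 95.9])]
channel end top z22 [array([-35.8,  81.7]), array([-35.3,  62.8])]
bar rear z25 [-33.6  73.3]
plate clear end [array([-26.1,  40. ]), array([-19.4,  43.1])] [array([ 545.68125118, -161.88995977,   84.        ]), array([ 551.35324073, -157.20905418,   84.        ])]
knob1 wrist [-43.3  74.1]
```

```bash
python3 - <<'E'
from h import *
crop('wrist1',230,140,400,260,4,'wrist1c')
crop('side0',240,262,320,302,9,'side0c')
E
```

```text
(no output)
```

View pics/wrist1c.png

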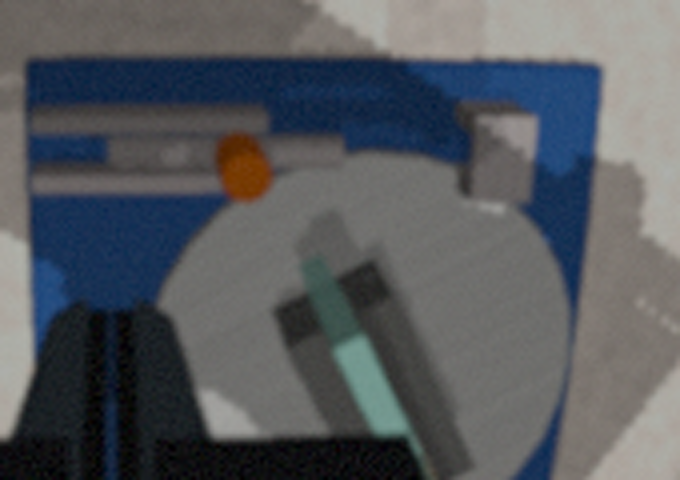

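View pics/side0c.png

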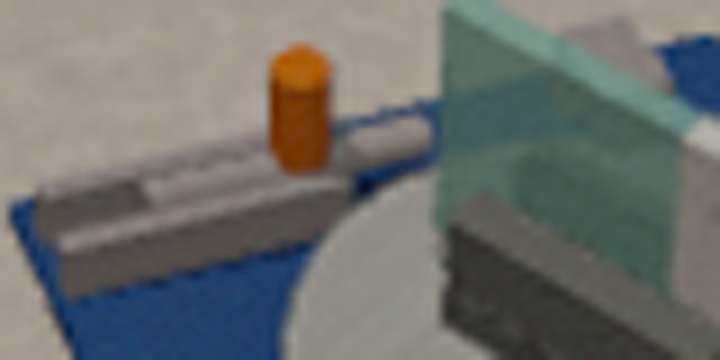

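Request:
drive_tool(series=[[1,[0,-4,40],[0,0,0]],[1,[0,-4,80],[0,0,0]],[1,[0,-4,115],[0,0,0]],[1,[10,-4,133],[0,0,0]],[1,[30,-4,135],[0,0,0]]])

```text
time_s: 6.25
ee_pos: [525.2, -126.6, 31.5]
ee_rot: [-179.7, 0.5, 14.7]
force: [-0.6, -0.7, 1.1]
gripper_width: 0.5
```

Request:
drive_tool(series=[[1,[4,0,0],[0,0,0]],[1,[8,0,0],[0,0,0]],[1,[12,0,0],[0,0,0]],[1,[15,0,0],[0,0,0]],[1,[16,0,0],[0,0,0]]])

```text
time_s: 6.75
ee_pos: [544.9, -123.8, 36.4]
ee_rot: [180.0, -0.0, 14.7]
force: [-0.6, 0.5, -0.5]
gripper_width: 0.7
```

Request:
drive_tool(series=[[1,[2,0,0],[0,0,0]],[1,[4,0,0],[0,0,0]],[1,[6,0,0],[0,0,0]],[1,[7,0,0],[0,0,0]],[1,[8,0,0],[0,0,0]]])

```text
time_s: 7.25
ee_pos: [549.2, -122.4, 35.9]
ee_rot: [-180.0, 0.4, 14.8]
force: [-9.9, -4.0, 7.5]
gripper_width: 0.6
```

Request:
drive_tool(series=[[1,[2,0,0],[0,0,0]],[1,[4,0,0],[0,0,0]],[1,[6,0,0],[0,0,0]],[1,[6,0,0],[0,0,0]],[1,[6,0,0],[0,0,0]]])

```text
time_s: 7.75
ee_pos: [549.5, -122.2, 35.8]
ee_rot: [-179.9, 1.0, 14.8]
force: [-19.8, -9.3, 14.0]
gripper_width: 0.3
```

```bash
python3 - <<'E'
from h import *
go([570,-182,200],[180,0,42.5])
grab('wrist','wrist6');grab('scene','scene6');crop('wrist6',180,160,380,280,4,'wrist6c')
E
```

```text
from [ 549.5 -122.2   35.8] [-179.9    1.    14.8] F [-19.8  -9.3  14. ] t 7.75 w 0.3
shift [   1.5   62.7 -164.4] rotvec [-0.007  0.017 -0.483]
```

View pics/wrist6c.png

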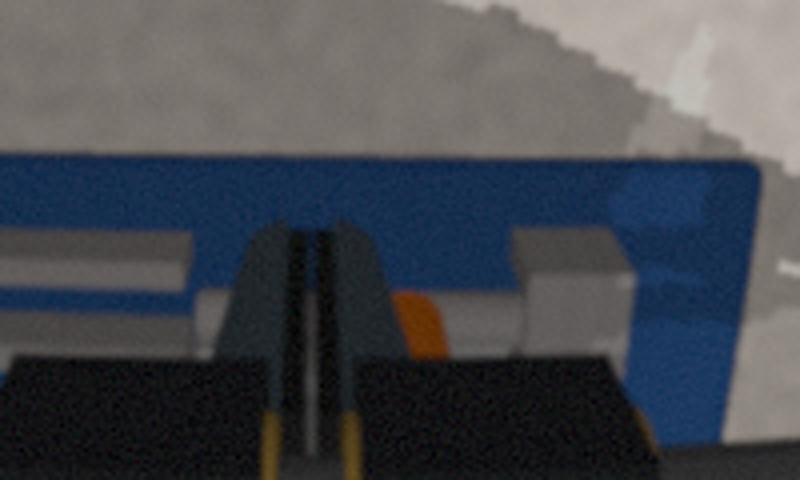

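Request:
drive_tool(series=[[1,[-10,0,-10],[0,0,0]],[1,[-25,0,-40],[0,0,0]],[1,[-25,0,-80],[0,0,0]],[0.6,[-15,20,-120],[0,0,-0.12]],[0.56,[0,50,-140],[0,0,-0.26]]])

```text
time_s: 8.35
ee_pos: [572.4, -168.3, 180.8]
ee_rot: [179.7, -0.3, 30.0]
force: [1.2, 0.5, 1.0]
gripper_width: 13.6
```

```bash
python3 - <<'E'
from h import *
go([571.6,-184,150],[180,0,42.5])
E
```

```text
from [ 572.4 -168.3  180.8] [179.7  -0.3  30. ] F [1.2 0.5 1. ] t 8.35 w 13.6
shift [-8.7 13.  30.8] rotvec [ 0.005 -0.005 -0.218]
```

Request:
drive_tool(series=[[0.56,[-8.7,13,10],[0,0,-0.1]],[0.56,[-8.7,13,20],[0,0,-0.218]],[0.56,[-8.7,13,20],[0,0,-0.218]],[0.56,[-8.7,13,20],[0,0,-0.218]],[0.56,[-8.7,13,20],[0,0,-0.218]]])

```text
time_s: 8.85
ee_pos: [570.1, -183.9, 156.5]
ee_rot: [180.0, -0.0, 42.0]
force: [-0.1, -0.5, 0.0]
gripper_width: 40.1
```

```bash
python3 - <<'E'
from h import *
go([571.6,-184,150],[180,0,42.5])
w=grab('wrist','wrist7');grab('scene','scene7');grab('side','side7');crop('wrist7',180,150,340,280,5,'wrist7c')
crop('side7',250,200,370,320,6,'side7c')
p=np.array([551,-161,84.]);x=np.array([.676,-.737,0]);y=np.array([.737,.676,0])
for a,b in [(0,4),(0,-4),(60,4),(60,-4),(80,4),(80,-4)]: print((proj(w,p+a*x+b*y,True)-[180,150])*5)
E
```

```text
from [ 570.1 -183.9  156.5] [180.  -0.  42.] F [-0.1 -0.5  0. ] t 8.85 w 40.1
shift [1.  1.1 6.5] rotvec [ 0.001 -0.001 -0.008]
[417.33182593 103.26887726]
[369.69407665 103.6630279 ]
[418.02005379 427.61978271]
[373.80876962 427.99293716]
[418.03289565 523.6948092 ]
[375.12206448 524.05847237]
```

View pics/wrist7c.png

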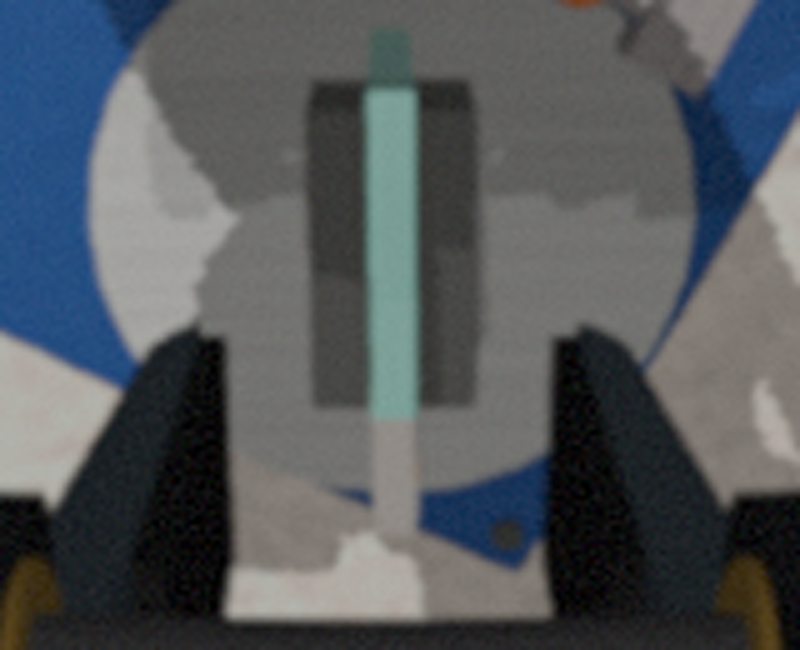

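View pics/side7c.png

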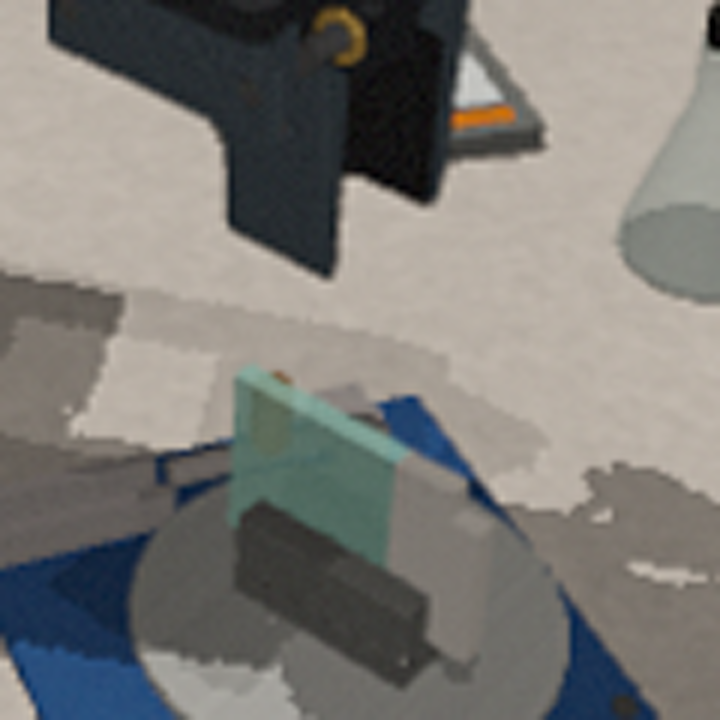

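Request:
drive_tool(series=[[0.56,[1.3,-1.8,25],[0,0,-0.008]],[0.56,[1.3,-1.8,50],[0,0,-0.008]],[0.56,[1.3,-1.8,75],[0,0,-0.008]],[0.56,[1.3,-1.8,85],[0,0,-0.008]],[0.56,[1.3,-1.8,85],[0,0,-0.008]]])

```text
time_s: 9.5
ee_pos: [568.8, -181.5, 69.8]
ee_rot: [-179.9, 0.1, 42.6]
force: [-0.3, -0.8, 0.2]
gripper_width: 39.9
```

```bash
python3 - <<'E'
from h import *
go([569.9,-181.6,51],[180,0,42.5])
w=grab('wrist','wrist8');grab('side','side8');crop('wrist8',180,150,340,280,5,'wrist8c')
crop('side8',250,200,370,320,6,'side8c')
E
```

```text
from [ 568.8 -181.5   69.8] [-1.799e+02  1.000e-01  4.260e+01] F [-0.3 -0.8  0.2] t 9.5 w 39.9
shift [ 0.8  0.8 18.8] rotvec [-0.002  0.001  0.001]
```

View pics/wrist8c.png

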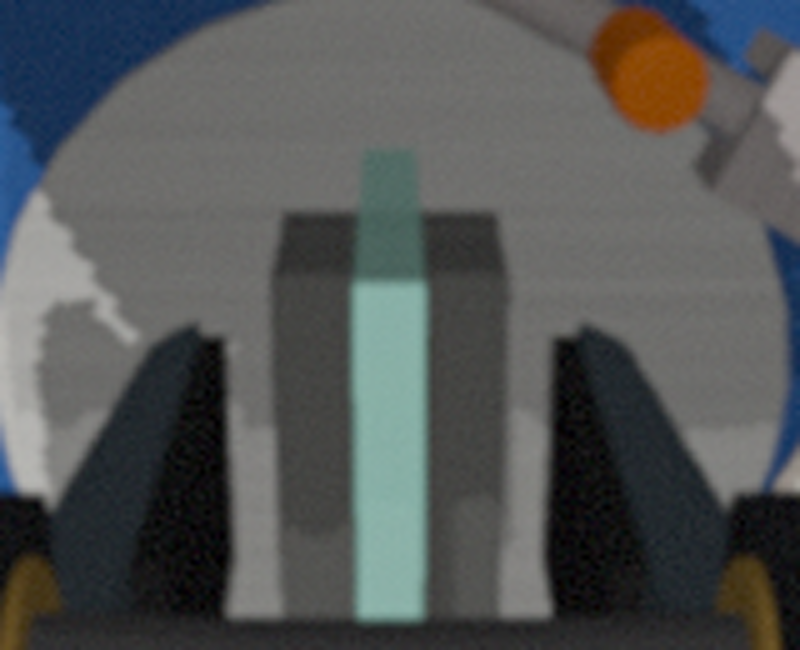

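View pics/side8c.png

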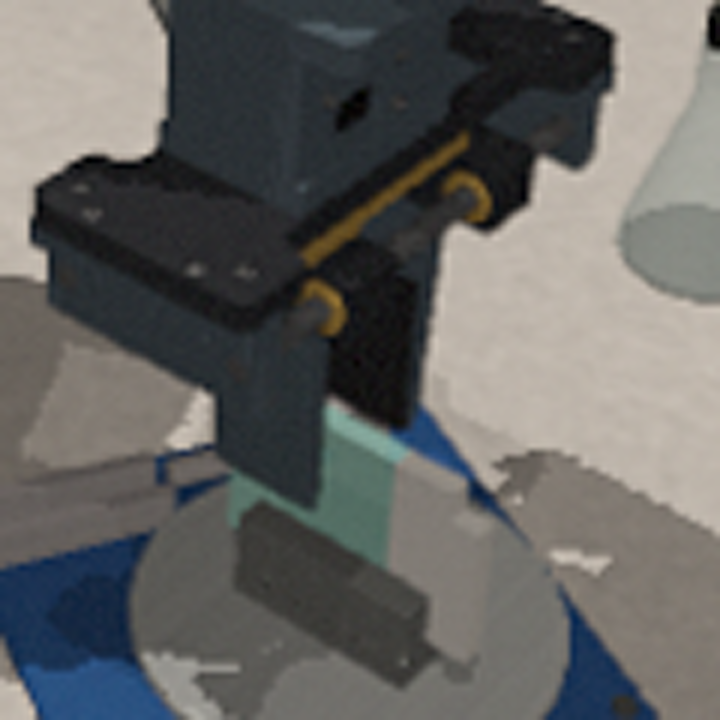

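Request:
drive_tool(series=[[0.56,[0.4,0.8,8],[0,0,0]],[0.56,[0.4,0.8,17],[0,0,0]],[0.56,[0.4,0.8,17],[0,0,0]],[0.7,[0.4,0.8,17],[0,0,0]],[0.8,[0.4,0.8,17],[0,0,0]]], squeeze=25)

```text
time_s: 10.1
ee_pos: [570.6, -182.3, 54.1]
ee_rot: [180.0, -0.0, 42.6]
force: [-0.2, 0.6, 1.3]
gripper_width: 26.9
```

Request:
drive_tool(series=[[0.9,[0,0,0],[0,0,0]],[1,[0,0,0],[0,0,0]],[1,[0,0,0],[0,0,0]],[1,[0,0,0],[0,0,0]],[1,[0,0,0],[0,0,0]]], squeeze=25)

```text
time_s: 10.6
ee_pos: [570.5, -182.3, 54.1]
ee_rot: [180.0, -0.0, 42.6]
force: [0.5, 0.1, 1.7]
gripper_width: 7.9
```

```bash
python3 - <<'E'
from h import *
go([569.9,-181.6,51],[180,0,42.5])
w=grab('wrist','wrist9');grab('side','side9');crop('wrist9',180,150,340,280,5,'wrist9c')
crop('side9',250,200,370,320,6,'side9c')
E
```

```text
from [ 570.5 -182.3   54.1] [180.   -0.   42.6] F [0.5 0.1 1.7] t 10.6 w 7.9
shift [ 0.  -0.9  3.1] rotvec [ 0.    -0.     0.001]
```

View pics/side9c.png

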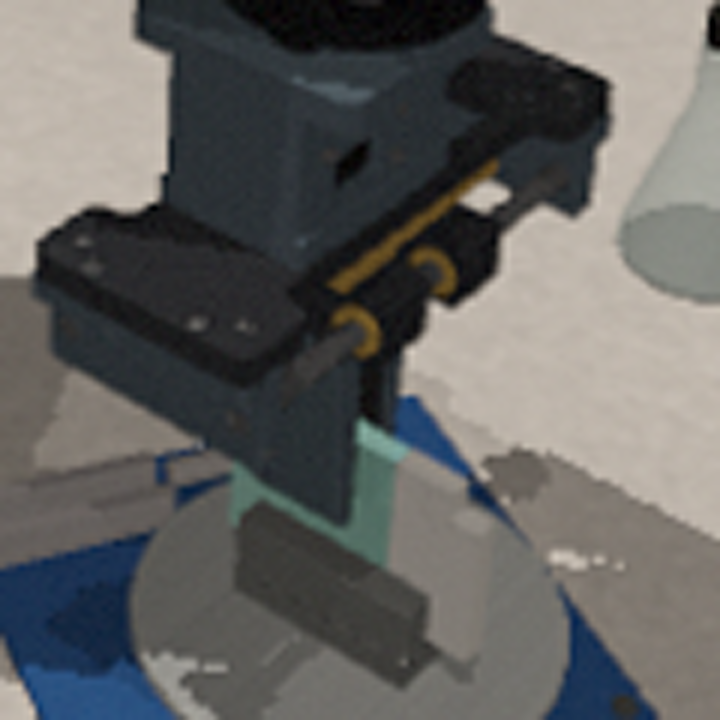

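Request:
drive_tool(series=[[1,[0,0,-5],[0,0,0]],[1,[0,0,-12],[0,0,0]],[1,[0,0,-22],[0,0,0]],[1,[0,0,-34],[0,0,0]],[1,[0,0,-48],[0,0,0]]])

```text
time_s: 11.2
ee_pos: [570.4, -182.2, 103.1]
ee_rot: [180.0, -0.0, 42.6]
force: [-0.4, -0.6, -1.2]
gripper_width: 7.9
```

Request:
drive_tool(series=[[1,[0,0,-20],[0,0,0]],[1,[0,0,-45],[0,0,0]],[1,[0,0,-70],[0,0,0]],[1,[0,0,-90],[0,0,0]],[1,[0,0,-90],[0,0,0]]])

```text
time_s: 11.7
ee_pos: [572.2, -182.9, 196.2]
ee_rot: [179.6, -0.2, 42.6]
force: [-0.4, -0.3, -1.2]
gripper_width: 7.9
```

```bash
python3 - <<'E'
from h import *
go([569.9,-181.6,51],[180,0,42.5])
grab('side','side10'); w=grab('wrist','wrist10')
E
```

```text
from [ 572.2 -182.9  196.2] [179.6  -0.2  42.6] F [-0.4 -0.3 -1.2] t 11.7 w 7.9
shift [ -1.4  -3.5 145.2] rotvec [ 0.007 -0.004  0.001]
```

View pics/side10.png

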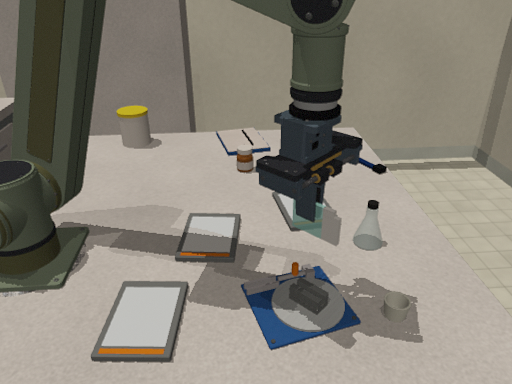

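View pics/wrist10.png

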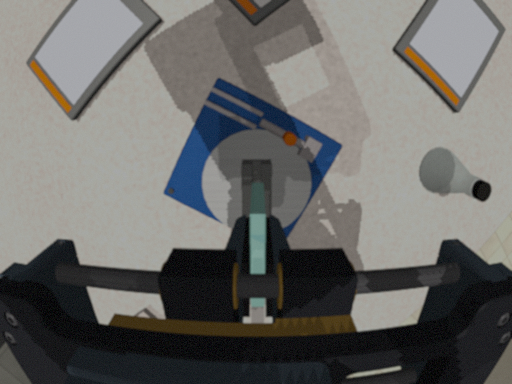

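```bash
cat > tgt.py <<'E'
from h import *
a=np.radians(8.0); px=np.array([np.sin(a),-np.cos(a),0]); f=np.array([np.cos(a),np.sin(a),0]); k=np.sqrt(.5)
tx=k*f+[0,0,k]; tz=k*f-[0,0,k]; M=np.column_stack([tx,px,tz]); assert np.allclose(np.cross(tx,px),tz)
RT=R.from_matrix(M); rpy=RT.as_euler('xyz',degrees=True)
C=np.array([639.2,148.4,114]); T=C-14*px
E
python3 - <<'E'
from tgt import *
print(rpy,T)
go(T,rpy); go([T[0],T[1],196],rpy)
E
```

```text
[180. -45.   8.] [637.25157659 162.26375296 114.        ]
from [ 570.2 -182.2  192.3] [180.   -0.   42.6] F [ 0.7 -0.2 -2.2] t 11.8 w 8.1
shift [ 282.3 -208.4   78.2] rotvec [-0.236  0.76   0.572]
from [ 570.2 -182.2  192.3] [180.   -0.   42.6] F [ 0.7 -0.2 -2.2] t 11.8 w 8.1
shift [ 282.4 -208.3   -3.8] rotvec [-0.236  0.76   0.572]
```

Request:
drive_tool(series=[[1,[28,-20,0],[-0.02,0.076,0.057]],[1,[56,-41,0],[-0.047,0.152,0.114]],[1,[85,-62,0],[-0.07,0.228,0.172]],[1,[113,-83,0],[-0.094,0.304,0.229]],[1,[141,-104,0],[-0.118,0.38,0.286]]])

```text
time_s: 12.3
ee_pos: [602.9, -9.2, 190.4]
ee_rot: [176.4, -22.5, 26.5]
force: [0.1, -0.0, -0.4]
gripper_width: 7.7
```

```bash
python3 - <<'E'
from tgt import *
go([T[0],T[1],180],rpy)
E
```

```text
from [602.9  -9.2 190.4] [176.4 -22.5  26.5] F [ 0.1 -0.  -0.4] t 12.3 w 7.7
shift [  95.1 -141.1   41.7] rotvec [-0.118  0.381  0.282]
```

Request:
drive_tool(series=[[1,[19,-28,8],[-0.024,0.076,0.056]],[1,[38,-56,17],[-0.047,0.152,0.113]],[1,[57,-85,25],[-0.07,0.229,0.169]],[1,[76,-113,34],[-0.094,0.305,0.226]],[1,[95,-141,42],[-0.118,0.381,0.282]]])

```text
time_s: 12.8
ee_pos: [627.1, 112.2, 177.0]
ee_rot: [176.5, -38.8, 13.0]
force: [-0.0, -1.0, -1.5]
gripper_width: 8.0
```

Request:
drive_tool(series=[[1,[0,0,0],[0,0,0]],[1,[0,0,0],[0,0,0]],[1,[0,0,0],[0,0,0]],[1,[0,0,0],[0,0,0]],[1,[0,0,0],[0,0,0]]])

```text
time_s: 13.3
ee_pos: [630.0, 109.7, 180.6]
ee_rot: [176.4, -39.1, 12.9]
force: [0.9, 0.1, -2.5]
gripper_width: 8.0
```

```bash
python3 - <<'E'
from tgt import *
go(T,rpy)
E
```

```text
from [630.  109.7 180.6] [176.4 -39.1  12.9] F [ 0.9  0.1 -2.5] t 13.3 w 8.0
shift [-27.5 -53.5  60.3] rotvec [0.005 0.101 0.067]
```

Request:
drive_tool(series=[[1,[-6,-11,12],[0.001,0.02,0.013]],[1,[-11,-22,24],[0.002,0.04,0.027]],[1,[-17,-33,36],[0.003,0.06,0.04]],[1,[-22,-43,48],[0.004,0.08,0.054]],[1,[-27.5,-53.5,60],[0.005,0.101,0.067]]])

```text
time_s: 13.8
ee_pos: [639.7, 144.2, 145.7]
ee_rot: [178.4, -42.1, 9.4]
force: [-0.1, 0.2, -0.8]
gripper_width: 7.8
```

Request:
drive_tool(series=[[1,[0,0,0],[0,0,0]],[1,[0,0,0],[0,0,0]],[1,[0,0,0],[0,0,0]],[1,[0,0,0],[0,0,0]],[1,[0,0,0],[0,0,0]]])

```text
time_s: 14.3
ee_pos: [639.6, 144.2, 146.0]
ee_rot: [178.4, -42.1, 9.4]
force: [-0.1, 0.2, -1.3]
gripper_width: 7.7
```

```bash
python3 - <<'E'
from tgt import *
go(T,rpy)
s=grab('scene','scene11'); d=grab('side','side11'); grab('wrist','wrist11')
crop('scene11',210,160,340,290,5,'scene11c'); crop('side11',240,120,390,260,5,'side11c')
E
```

```text
from [639.6 144.2 146. ] [178.4 -42.1   9.4] F [-0.1  0.2 -1.3] t 14.3 w 7.7
shift [-21.  -18.8  23.7] rotvec [0.011 0.051 0.019]
```

View pics/scene11c.png

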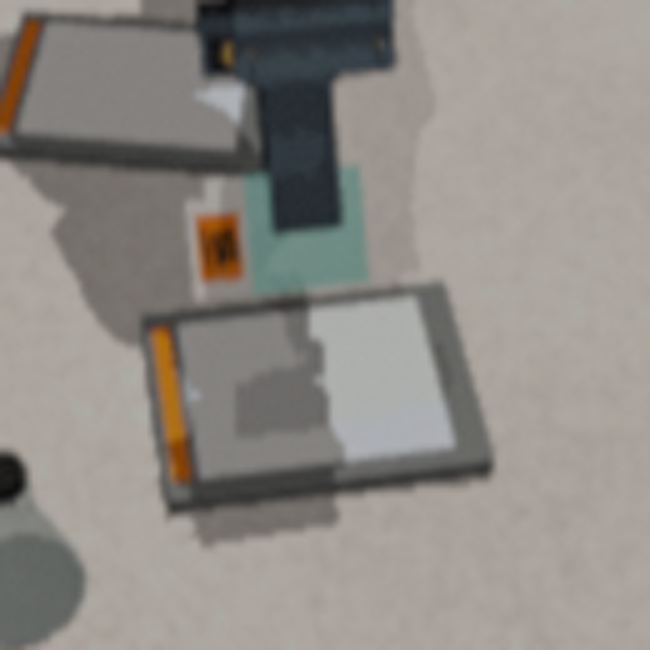

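View pics/side11c.png

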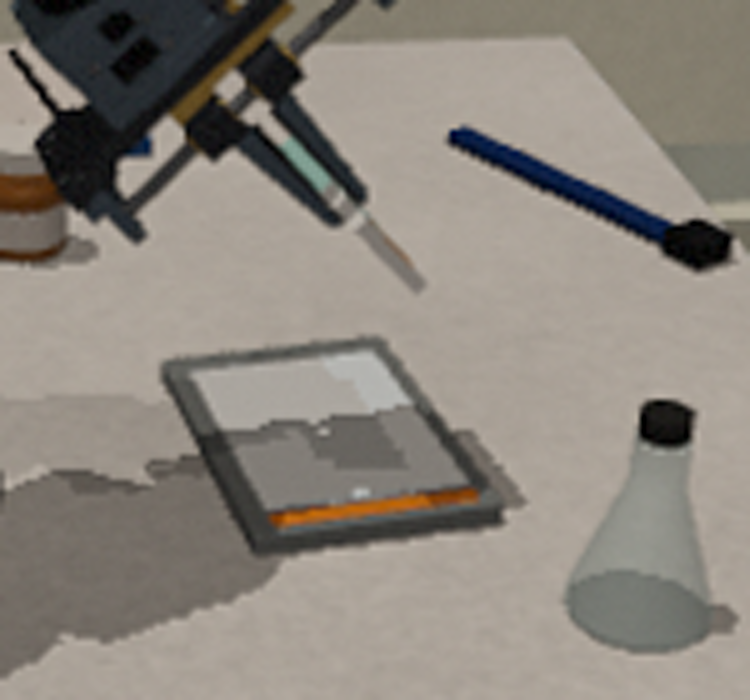

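View pics/wrist11.png

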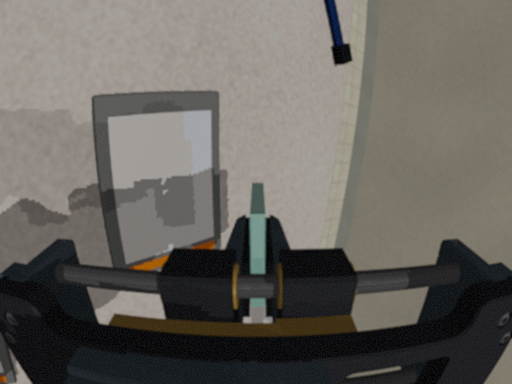

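```bash
python3 - <<'E'
from tgt import *
from workcell import env
print(np.round(env.state()['qpos'],1))
E
```

```text
[ 14.2  15.5 120.1 -61.8   5.4  65.2]
```

Request:
drive_tool(series=[[1,[-21,-19,23.5],[0.011,0.051,0.019]],[1,[-21,-19,23.5],[0.011,0.051,0.019]],[1,[-21,-19,23.5],[0.011,0.051,0.019]],[1,[-21,-19,23.5],[0.011,0.051,0.019]],[1,[-21,-19,23.5],[0.011,0.051,0.019]]])

```text
time_s: 14.95
ee_pos: [644.2, 162.9, 138.1]
ee_rot: [-179.9, -42.4, 8.1]
force: [-0.1, -0.6, -1.4]
gripper_width: 7.6
```

```bash
python3 - <<'E'
from tgt import *
from workcell import env
print(np.round(env.state()['qpos'],1))
go(T,rpy)
E
```

```text
[ 15.7  16.9 119.8 -77.    5.1  82.6]
from [644.2 162.9 138.1] [-179.9  -42.4    8.1] F [-0.1 -0.6 -1.4] t 14.95 w 7.6
shift [-21.4  -0.3  13.1] rotvec [-0.004  0.045  0.002]
```

```bash
cat > rec.py <<'E'
import json
from workcell import env
s=env.state(); 
d=[list(map(float,s['qpos'])),list(map(float,s['ee_pos'])),list(map(float,s['ee_rot']))]
open('samples.jsonl','a').write(json.dumps(d)+'\n'); print([[round(v,1) for v in x] for x in d], s['time_s'])
E
python3 rec.py; python3 -c "
from h import *
go([600,150,220],[180,-20,10])"
```

```text
[[15.7, 16.9, 119.8, -77.0, 5.1, 82.6], [644.2, 162.9, 138.1], [-179.9, -42.4, 8.1]] 14.95
from [644.2 162.9 138.1] [-179.9  -42.4    8.1] F [-0.1 -0.6 -1.4] t 14.95 w 7.6
shift [ 21.6   6.3 -91.2] rotvec [ 0.015 -0.391 -0.028]
```

Request:
drive_tool(series=[[1,[4,1,-18],[0.003,-0.08,-0.006]],[1,[8,2,-36],[0.006,-0.16,-0.012]],[1,[12,3,-54],[0.009,-0.24,-0.018]],[1,[16,4,-72],[0.012,-0.32,-0.024]],[1,[21,6,-91],[0.015,-0.39,-0.028]]])

```text
time_s: 15.45
ee_pos: [612.0, 138.7, 202.1]
ee_rot: [176.2, -30.0, 8.2]
force: [0.4, -2.2, -1.3]
gripper_width: 7.6
```

```bash
python3 rec.py
```

```text
[[15.8, 11.1, 108.6, -14.5, 31.8, 19.1], [612.0, 138.7, 202.1], [176.2, -30.0, 8.2]] 15.45
```

Request:
drive_tool(series=[[1,[0,0,0],[0,0,0]],[1,[0,0,0],[0,0,0]],[1,[0,0,0],[0,0,0]],[1,[0,0,0],[0,0,0]],[1,[0,0,0],[0,0,0]]])

```text
time_s: 15.95
ee_pos: [614.2, 138.8, 202.5]
ee_rot: [176.1, -30.4, 8.1]
force: [-1.0, -0.1, -2.0]
gripper_width: 7.8
```

```bash
python3 rec.py
```

```text
[[15.8, 11.2, 108.7, -15.1, 31.3, 19.7], [614.2, 138.8, 202.5], [176.1, -30.4, 8.1]] 15.95
```

```bash
cat > fk.py <<'E'
import numpy as np, json
from scipy.spatial.transform import Rotation as R
from scipy.optimize import least_squares
S=[json.loads(l) for l in open('samples.jsonl')]
S=[s for i,s in enumerate(S) if i!=1]
S+=[[[-66.578,18.312,89.639,0,72.044,-1.146],[239.078,-522.958,213.976],[180,0,-65.43]],
    [[14.2,15.5,120.1,-61.8,5.4,65.2],[639.6,144.2,146.0],[178.4,-42.1,9.4]]]
def rotm(q,s4=1):
    return (R.from_euler('z',q[0],degrees=True)*R.from_euler('y',q[1]+q[2],degrees=True)*R.from_euler('z',s4*q[3],degrees=True)*R.from_euler('y',q[4],degrees=True)*R.from_euler('z',q[5]+180,degrees=True))
def pos(q,P,r):
    h,a1,L2,a3,L3,d6=P
    b=np.radians(q[1]); c=np.radians(q[1]+q[2])
    rr=a1+L2*np.sin(b)+L3*np.sin(c)-a3*np.cos(c); z=h+L2*np.cos(b)+L3*np.cos(c)+a3*np.sin(c)
    t=np.radians(q[0]); return np.array([rr*np.cos(t),rr*np.sin(t),z])+d6*r.as_matrix()[:,2]
def res(P,S=S): return np.hstack([pos(q,P,rotm(q))-p for q,p,e in S]+[ (np.array(P)-[400,50,450,0,450,250])*0.002])
P=least_squares(res,[400,50,450,0,450,250]).x
if __name__=='__main__':
    for q,p,e in S:
        for s4 in (1,-1): print(s4,np.round((rotm(q,s4).inv()*R.from_euler('xyz',e,degrees=True)).magnitude()*57.3,2),end=' ')
        print(np.round(pos(q,P,rotm(q))-p,2))
    print(P)
E
python3 fk.py
```

```text
1 0.0 -1 154.03 [ 0.13 -3.02  1.41]
1 0.0 -1 30.12 [-1.66  1.45 -3.25]
1 0.01 -1 0.01 [-10.37  -4.99   1.97]
1 0.11 -1 123.55 [ 2.02 -2.1  -0.14]
[125.21723169 144.61560018 395.57454357  48.73457473 306.32537455
 236.76434179]
```

```bash
sed -i 's/h,a1,L2,a3,L3,d6=P/h,a1,L2,a3,L3,d6,yo=P/; s/return np.array(\[rr\*np.cos(t),rr\*np.sin(t),z\])/return np.array([rr*np.cos(t)-yo*np.sin(t),rr*np.sin(t)+yo*np.cos(t),z])/; s/\[400,50,450,0,450,250\]/[400,50,450,0,450,250,0]/g; s/\*0.002/*0.001/' fk.py; python3 fk.py
```

```text
1 0.0 -1 154.03 [ 0.22 -0.13  0.09]
1 0.0 -1 30.12 [ 0.1  -0.16  0.03]
1 0.01 -1 0.01 [-0.19 -0.06 -0.02]
1 0.11 -1 123.55 [-0.34  0.51 -0.11]
[ 1.39914388e+02  4.40581849e-01  5.91595271e+02 -2.48898933e+01
  4.16481138e+02  3.35553312e+02  1.13009959e+01]
```

```bash
cat > ik.py <<'E'
from fk import *
LO=np.array([-177.97,-48.28,12.27,-77.06,2.81,-146.56]);HI=np.array([177.97,115.42,149.76,257.06,150.46,146.56])
def ik(T,RT,seeds=None,m=1.0,n=60,rng=np.random.default_rng(0)):
    out=[]
    for k in range(n):
        x0=np.array([15,15,118,rng.uniform(-76,256),rng.uniform(4,30),rng.uniform(-146,146)]) if seeds is None else np.array(seeds[k])
        f=lambda q:np.hstack([(pos(q,P,rotm(q))-T)/1.0,(rotm(q).inv()*RT).as_rotvec()*200])
        r=least_squares(f,np.clip(x0,LO+m,HI-m),bounds=(LO+m-.01,HI-m+.01)); out.append((r.cost,r.x))
        if seeds is not None and k==len(seeds)-1: break
    out.sort(key=lambda a:a[0]); return out
E
python3 - <<'E'
from ik import *
from tgt import T,RT,C,px
import tgt
for dz in (0,10,-14):
  o=ik(T+[0,0,dz],RT)
  seen=[]
  for c,q in o:
    if not any(np.allclose(q,s,atol=2) for s in seen):
        seen.append(q)
        if len(seen)<5: print(dz,round(c,2),np.round(q,1),np.round(pos(q,P,rotm(q))-T-[0,0,dz],1),rotm(q).as_euler('xyz',degrees=True).round(1))
E
```

```text
0 0.89 [ 16.5  18.9 123.9 220.8   9.6 145.6] [0.  0.2 0.3] [179.7 -44.8   8.1]
0 132.33 [ 15.6  18.2 120.3 -76.1   4.6  81.8] [1.5 0.1 4.6] [-179.6  -40.6    8. ]
0 184.32 [  12.    18.3  122.4  148.6    3.8 -145.6] [ 1.5 -3.1  2.5] [-175.2  -42.4    7.8]
0 59060.76 [  64.    59.5  130.1  -76.1   92.8 -145.6] [-206.     5.   -50.8] [ -78.4  -64.4 -139.9]
10 0.0 [ 16.3  17.9 123.6 223.4   8.5 142.8] [0. 0. 0.] [-180.  -45.    8.]
10 90.5 [ 15.7  17.3 120.4 -76.1   4.9  81.8] [1.2 0.  3.8] [-179.7  -41.3    8. ]
10 163.52 [  12.    17.5  122.4  148.6    3.8 -145.6] [ 1.2 -3.2  1.7] [-175.2  -43.2    7.8]
10 59577.86 [  64.2   59.   130.9  -76.1   93.2 -145.6] [-208.8    3.6  -52.7] [ -77.   -64.6 -140.8]
-14 9.7 [ 17.   20.2 124.2 221.3  10.8 145.6] [0.2 0.6 1. ] [179.  -44.2   8.2]
-14 203.72 [ 15.4  19.4 120.3 -76.1   4.3  81.7] [2.  0.1 5.6] [-179.5  -39.5    8. ]
-14 226.96 [  12.    19.5  122.3  148.6    3.8 -145.6] [ 1.9 -2.9  3.6] [-175.3  -41.3    7.9]
```

```bash
python3 - <<'E'
from ik import *
from tgt import T,C,px
a0=np.array([15.6,18.2,120.3,-75,5,81])
def sol(dx,dz,yaw=8,pitch=-45,roll=180,w=800):
    RT=R.from_euler('xyz',[roll,pitch,yaw],degrees=True); t=C+[dx,0,dz]-14*RT.as_matrix()[:,1]
    f=lambda q:np.hstack([(pos(q,P,rotm(q))-t),(rotm(q).inv()*RT).as_rotvec()*w])
    m=0.7
    best=min((least_squares(f,s,bounds=(LO+m,HI-m)) for s in (a0,a0+[0,0,0,30,3,-30],a0+[0,0,0,60,3,-60])),key=lambda r:r.cost)
    q=best.x; return q,pos(q,P,rotm(q))-t,rotm(q).as_euler('xyz',degrees=True)
for dx in (0,8,15):
  for dz in (0,8,15):
    for pit in (-45,-43):
      q,e,r=sol(dx,dz,pitch=pit); print(dx,dz,pit,np.round(e,1),np.round(r,1),np.round(q,1))
E
```

```text
0 0 -45 [ 9.7  0.2 31.7] [-179.8  -43.1    8. ] [ 15.7  16.4 119.5 -76.4   5.2  81.9]
0 0 -43 [ 6.   0.3 18.7] [-179.9  -41.9    8. ] [ 15.8  17.3 119.9 -76.4   5.2  82.1]
0 8 -45 [ 8.1  0.1 27.4] [-179.8  -43.3    8. ] [ 15.7  16.  119.6 -76.4   5.3  81.9]
0 8 -43 [ 4.5  0.2 14.3] [-179.9  -42.1    8. ] [ 15.9  16.9 120.  -76.4   5.3  82.1]
0 15 -45 [ 6.8  0.  23.5] [-179.9  -43.6    8. ] [ 15.8  15.6 119.8 -76.4   5.4  82. ]
0 15 -43 [ 3.2  0.1 10.5] [-179.9  -42.4    8. ] [ 15.9  16.5 120.1 -76.4   5.4  82.2]
8 0 -45 [ 9.6  0.2 30.1] [-179.8  -43.2    8. ] [ 15.4  17.1 118.8 -76.4   5.   81.7]
8 0 -43 [ 5.7  0.3 17.1] [-179.9  -41.9    8. ] [ 15.5  18.  119.1 -76.4   5.1  81.9]
8 8 -45 [ 8.   0.1 25.9] [-179.8  -43.4    8. ] [ 15.5  16.7 118.9 -76.4   5.1  81.7]
8 8 -43 [ 4.2  0.2 12.8] [-179.9  -42.2    8. ] [ 15.6  17.5 119.3 -76.4   5.2  81.9]
8 15 -45 [ 6.7  0.1 22.1] [-179.9  -43.7    8. ] [ 15.5  16.3 119.  -76.4   5.2  81.8]
8 15 -43 [2.9 0.1 9. ] [-179.9  -42.4    8. ] [ 15.7  17.2 119.4 -76.4   5.3  82. ]
15 0 -45 [ 9.5  0.2 28.7] [-179.8  -43.2    8. ] [ 15.2  17.7 118.1 -76.4   4.9  81.5]
15 0 -43 [ 5.4  0.3 15.8] [-179.9  -42.     8. ] [ 15.3  18.6 118.5 -76.4   4.9  81.7]
15 8 -45 [ 7.9  0.1 24.5] [-179.9  -43.5    8. ] [ 15.2  17.3 118.2 -76.4   5.   81.6]
15 8 -43 [ 3.9  0.2 11.5] [-179.9  -42.3    8. ] [ 15.4  18.1 118.6 -76.4   5.   81.8]
15 15 -45 [ 6.5  0.1 20.8] [-179.9  -43.7    8. ] [ 15.3  16.9 118.4 -76.4   5.1  81.6]
15 15 -43 [2.6 0.1 7.8] [-180.   -42.5    8. ] [ 15.4  17.8 118.7 -76.4   5.1  81.8]
```

```bash
python3 - <<'E'
from ik import *
from tgt import C,px
def f(q,z,yaw):
    Rm=rotm(q); M=Rm.as_matrix(); c=pos(q,P,Rm)+14*M[:,1]
    y=np.degrees(np.arctan2(M[0,1],-M[1,1]))
    return np.hstack([c-[C[0]+3,C[1],z],q[3]+75,(y-yaw)*3,M[2,1]*200])
for z in (114,118,121,124,128):
  for yaw in (8,9.5):
    r=least_squares(f,[15.7,17,119.6,-74,5,80],args=(z,yaw)); q=r.x
    print(z,yaw,round(r.cost,4),np.round(q,2),np.round(pos(q,P,rotm(q)),1),rotm(q).as_euler('xyz',degrees=True).round(2))
E
python3 rec.py
```

```text
114 8 0.0 [ 15.78  18.71 120.07 -75.     5.18  80.91] [640.3 162.3 114. ] [180.   -40.13   8.  ]
114 9.5 0.0 [ 15.07  18.63 120.3  -75.     3.72  79.23] [639.9 162.2 114. ] [180.   -40.24   9.5 ]
118 8 0.0 [ 15.81  18.36 120.08 -75.     5.24  80.9 ] [640.3 162.3 118. ] [180.   -40.47   8.  ]
118 9.5 0.0 [ 15.09  18.28 120.31 -75.     3.76  79.22] [639.9 162.2 118. ] [180.   -40.58   9.5 ]
121 8 0.0 [ 15.83  18.09 120.08 -75.     5.28  80.89] [640.3 162.3 121. ] [180.   -40.72   8.  ]
121 9.5 0.0 [ 15.1   18.01 120.31 -75.     3.79  79.21] [639.9 162.2 121. ] [-180.    -40.83    9.5 ]
124 8 0.0 [ 15.85  17.83 120.08 -75.     5.32  80.88] [640.3 162.3 124. ] [180.   -40.98   8.  ]
124 9.5 0.0 [ 15.12  17.75 120.32 -75.     3.82  79.21] [639.9 162.2 124. ] [-180.    -41.09    9.5 ]
128 8 0.0 [ 15.87  17.48 120.08 -75.     5.37  80.87] [640.3 162.3 128. ] [180.   -41.31   8.  ]
128 9.5 0.0 [ 15.14  17.39 120.32 -75.     3.86  79.2 ] [639.9 162.2 128. ] [-180.    -41.43    9.5 ]
[[15.8, 11.2, 108.7, -15.1, 31.3, 19.7], [614.2, 138.8, 202.5], [176.1, -30.4, 8.1]] 15.95
```

```bash
cat > plan.py <<'E'
from ik import *
from tgt import C,px
import sys
RTf=R.from_euler('xyz',[180,-45,8],degrees=True)
zc=119
Tf=np.array([C[0],C[1],zc])-14*px
F=ik(Tf,RTf,seeds=[[16.3,18.2,123.7,222,9,143]]*1,m=1.0)[0][1]
A=np.array([15.8,11.2,108.7,-15.1,31.3,19.7])
B=np.array([15.8,11.2,108.7,F[3],22,F[5]-3])
way=[A+(B-A)*k/50 for k in range(51)]
n2=15
way+=[B+(F-B)*k/n2 for k in range(1,n2+1)]
def rows(i0,n=5):
    from workcell import env
    st=env.state(); p=np.array(st['ee_pos']); r=R.from_euler('xyz',st['ee_rot'],degrees=True)
    print('now q',np.round(st['qpos'],1),'planned',np.round(way[i0],1),'p',np.round(p,0),'F',np.round(st['force'],1),'t',round(st['time_s'],2),'w',round(st['gripper_width'],1))
    L=[]
    for i in range(i0+1,i0+n+1):
        q=way[min(i,len(way)-1)]; Rm=rotm(q); d=r.inv().apply(pos(q,P,Rm)-p); v=(r.inv()*Rm).as_rotvec()
        L.append('[1, [%.1f, %.1f, %.1f], [%.3f, %.3f, %.3f]]'%(*d,*v))
    print('['+', '.join(L)+']')
if __name__=='__main__':
    rows(int(sys.argv[1]))
E
python3 - <<'E'
from plan import *
print(F.round(2),Tf,pos(F,P,rotm(F)),rotm(F).as_euler('xyz',degrees=True))
print([np.round(pos(q,P,rotm(q))).tolist() for q in way[::5]])
E
python3 plan.py 0
```

```text
[ 16.31  18.43 123.85 220.69   9.09 145.57] [637.25157659 162.26375296 119.        ] [637.2599815  162.30058072 119.0552473 ] [179.94183488 -44.95300836   8.00944938]
[[614.0, 138.0, 202.0], [598.0, 207.0, 201.0], [596.0, 271.0, 224.0], [610.0, 321.0, 266.0], [636.0, 350.0, 317.0], [669.0, 353.0, 370.0], [705.0, 333.0, 415.0], [736.0, 293.0, 444.0], [760.0, 243.0, 454.0], [771.0, 190.0, 445.0], [771.0, 145.0, 418.0], [742.0, 155.0, 310.0], [697.0, 161.0, 209.0], [637.0, 162.0, 119.0]]
now q [ 15.8  11.2 108.7 -15.1  31.3  19.7] planned [ 15.8  11.2 108.7 -15.1  31.3  19.7] p [614. 139. 203.] F [-1.  -0.1 -2. ] t 15.95 w 7.8
[[1, [-3.6, -13.6, -0.1], [0.040, -0.013, 0.113]], [1, [-5.9, -27.6, -1.0], [0.081, -0.027, 0.226]], [1, [-7.1, -41.7, -2.5], [0.120, -0.042, 0.340]], [1, [-7.4, -55.6, -4.6], [0.159, -0.060, 0.453]], [1, [-6.6, -69.3, -7.2], [0.198, -0.079, 0.567]]]
```

```bash
sed -i 's/180,-45,8/180,-44.2,8/; s/zc=119/zc=120/' plan.py; python3 - <<'E'
from plan import *
print(F.round(2))
E
python3 plan.py 0
```

```text
[ 16.21  18.24 123.22 226.96   7.83 139.21]
now q [ 15.8  11.2 108.7 -15.1  31.3  19.7] planned [ 15.8  11.2 108.7 -15.1  31.3  19.7] p [614. 139. 203.] F [-1.  -0.1 -2. ] t 15.95 w 7.8
[[1, [-3.7, -14.0, -0.1], [0.042, -0.013, 0.113]], [1, [-6.0, -28.4, -1.1], [0.083, -0.027, 0.226]], [1, [-7.3, -42.8, -2.6], [0.124, -0.043, 0.339]], [1, [-7.5, -57.1, -4.8], [0.164, -0.061, 0.452]], [1, [-6.6, -71.2, -7.5], [0.203, -0.080, 0.565]]]
```

Joint 6 now has 7° of margin, so I'll take the wrist the long way round through free air.

Request:
drive_tool(series=[[1,[-3.7,-14.0,-0.1],[0.042,-0.013,0.113]],[1,[-6.0,-28.4,-1.1],[0.083,-0.027,0.226]],[1,[-7.3,-42.8,-2.6],[0.124,-0.043,0.339]],[1,[-7.5,-57.1,-4.8],[0.164,-0.061,0.452]],[1,[-6.6,-71.2,-7.5],[0.203,-0.08,0.565]]])

```text
time_s: 16.45
ee_pos: [597.5, 209.3, 202.2]
ee_rot: [-156.6, -20.0, -26.6]
force: [-0.2, -0.2, -1.6]
gripper_width: 7.7
```

```bash
python3 plan.py 5
```

```text
now q [ 15.8  11.2 108.6   9.3  30.4  31.4] planned [ 15.8  11.2 108.7   9.1  30.4  31.4] p [597. 209. 202.] F [-0.2 -0.2 -1.6] t 16.45 w 7.7
[[1, [-6.3, -12.0, 0.0], [0.036, -0.020, 0.109]], [1, [-11.3, -25.3, -0.9], [0.073, -0.042, 0.223]], [1, [-15.4, -38.7, -2.3], [0.108, -0.065, 0.337]], [1, [-18.4, -52.3, -4.4], [0.143, -0.089, 0.451]], [1, [-20.3, -65.9, -6.9], [0.177, -0.115, 0.565]]]
```

Tracks the plan exactly. Continue.

Request:
drive_tool(series=[[1,[-6.3,-12.0,0.0],[0.036,-0.02,0.109]],[1,[-11.3,-25.3,-0.9],[0.073,-0.042,0.223]],[1,[-15.4,-38.7,-2.3],[0.108,-0.065,0.337]],[1,[-18.4,-52.3,-4.4],[0.143,-0.089,0.451]],[1,[-20.3,-65.9,-6.9],[0.177,-0.115,0.565]]])

```text
time_s: 16.95
ee_pos: [596.2, 274.3, 225.7]
ee_rot: [-142.3, 2.4, -51.2]
force: [-0.1, 0.0, -1.8]
gripper_width: 7.9
```

```bash
python3 plan.py 10
```

```text
now q [ 15.8  11.2 108.7  33.3  29.4  43. ] planned [ 15.8  11.2 108.7  33.3  29.4  43. ] p [596. 274. 226.] F [-0.1  0.  -1.8] t 16.95 w 7.9
[[1, [-8.2, -11.4, -0.3], [0.032, -0.027, 0.114]], [1, [-15.6, -23.1, -1.2], [0.063, -0.055, 0.229]], [1, [-22.0, -35.2, -2.6], [0.092, -0.084, 0.343]], [1, [-27.4, -47.6, -4.5], [0.121, -0.114, 0.458]], [1, [-31.8, -60.2, -7.0], [0.148, -0.145, 0.572]]]
```

Request:
drive_tool(series=[[1,[-8.2,-11.4,-0.3],[0.032,-0.027,0.114]],[1,[-15.6,-23.1,-1.2],[0.063,-0.055,0.229]],[1,[-22.0,-35.2,-2.6],[0.092,-0.084,0.343]],[1,[-27.4,-47.6,-4.5],[0.121,-0.114,0.458]],[1,[-31.8,-60.2,-7.0],[0.148,-0.145,0.572]]])

```text
time_s: 17.45
ee_pos: [611.2, 324.8, 269.2]
ee_rot: [-139.6, 29.8, -72.1]
force: [-0.6, 0.6, -0.4]
gripper_width: 8.0
```

```bash
python3 plan.py 15
```

```text
now q [ 15.7  11.2 108.7  57.5  28.5  54.6] planned [ 15.8  11.2 108.7  57.5  28.5  54.7] p [611. 325. 269.] F [-0.6  0.6 -0.4] t 17.45 w 8.0
[[1, [-10.1, -9.2, -0.3], [0.026, -0.032, 0.115]], [1, [-19.4, -18.9, -1.1], [0.050, -0.064, 0.230]], [1, [-27.8, -29.2, -2.5], [0.072, -0.098, 0.345]], [1, [-35.3, -40.0, -4.3], [0.093, -0.132, 0.460]], [1, [-41.9, -51.2, -6.6], [0.113, -0.167, 0.576]]]
```

Request:
drive_tool(series=[[1,[-10.1,-9.2,-0.3],[0.026,-0.032,0.115]],[1,[-19.4,-18.9,-1.1],[0.05,-0.064,0.23]],[1,[-27.8,-29.2,-2.5],[0.072,-0.098,0.345]],[1,[-35.3,-40.0,-4.3],[0.093,-0.132,0.46]],[1,[-41.9,-51.2,-6.6],[0.113,-0.167,0.576]]])

```text
time_s: 17.95
ee_pos: [638.9, 351.9, 323.1]
ee_rot: [-154.9, 56.5, -102.9]
force: [0.1, -0.8, -0.5]
gripper_width: 8.0
```

```bash
python3 plan.py 20
```

```text
now q [ 15.7  11.2 108.7  81.8  27.6  66.3] planned [ 15.8  11.2 108.7  81.7  27.6  66.3] p [639. 352. 323.] F [ 0.1 -0.8 -0.5] t 17.95 w 8.0
[[1, [-11.4, -6.6, -0.3], [0.018, -0.035, 0.115]], [1, [-22.0, -14.0, -1.1], [0.034, -0.070, 0.231]], [1, [-32.0, -22.2, -2.3], [0.049, -0.106, 0.347]], [1, [-41.2, -31.0, -4.0], [0.063, -0.143, 0.462]], [1, [-49.6, -40.4, -6.2], [0.075, -0.180, 0.578]]]
```

Request:
drive_tool(series=[[1,[-11.4,-6.6,-0.3],[0.018,-0.035,0.115]],[1,[-22.0,-14.0,-1.1],[0.034,-0.07,0.231]],[1,[-32.0,-22.2,-2.3],[0.049,-0.106,0.347]],[1,[-41.2,-31.0,-4.0],[0.063,-0.143,0.462]],[1,[-49.6,-40.4,-6.2],[0.075,-0.18,0.578]]])

```text
time_s: 18.45
ee_pos: [673.7, 352.4, 376.7]
ee_rot: [143.3, 65.0, -176.3]
force: [-0.9, 0.9, -1.4]
gripper_width: 8.0
```

```bash
python3 plan.py 25
```

```text
now q [ 15.7  11.2 108.8 105.9  26.7  77.9] planned [ 15.8  11.2 108.7 105.9  26.6  78. ] p [674. 352. 377.] F [-0.9  0.9 -1.4] t 18.45 w 8.0
[[1, [-12.3, -4.1, -0.3], [0.010, -0.037, 0.116]], [1, [-23.8, -9.1, -1.0], [0.019, -0.074, 0.232]], [1, [-34.8, -14.9, -2.2], [0.026, -0.111, 0.349]], [1, [-45.3, -21.5, -3.8], [0.032, -0.148, 0.465]], [1, [-55.0, -28.8, -5.8], [0.036, -0.186, 0.582]]]
```

Request:
drive_tool(series=[[1,[-12.3,-4.1,-0.3],[0.01,-0.037,0.116]],[1,[-23.8,-9.1,-1.0],[0.019,-0.074,0.232]],[1,[-34.8,-14.9,-2.2],[0.026,-0.111,0.349]],[1,[-45.3,-21.5,-3.8],[0.032,-0.148,0.465]],[1,[-55.0,-28.8,-5.8],[0.036,-0.186,0.582]]])

```text
time_s: 18.95
ee_pos: [709.9, 328.2, 421.1]
ee_rot: [106.1, 41.8, 136.6]
force: [-0.9, -0.3, -0.9]
gripper_width: 8.0
```

```bash
python3 plan.py 30
```

```text
now q [ 15.8  11.2 108.8 130.2  25.8  89.6] planned [ 15.8  11.2 108.7 130.1  25.7  89.6] p [710. 328. 421.] F [-0.9 -0.3 -0.9] t 18.95 w 8.0
[[1, [-12.5, -1.6, -0.2], [0.002, -0.037, 0.116]], [1, [-24.4, -4.1, -0.9], [0.004, -0.073, 0.233]], [1, [-36.0, -7.5, -2.0], [0.003, -0.110, 0.350]], [1, [-47.1, -11.8, -3.5], [0.002, -0.146, 0.467]], [1, [-57.8, -16.9, -5.4], [-0.002, -0.183, 0.584]]]
```

Request:
drive_tool(series=[[1,[-12.5,-1.6,-0.2],[0.002,-0.037,0.116]],[1,[-24.4,-4.1,-0.9],[0.004,-0.073,0.233]],[1,[-36.0,-7.5,-2.0],[0.003,-0.11,0.35]],[1,[-47.1,-11.8,-3.5],[0.002,-0.146,0.467]],[1,[-57.8,-16.9,-5.4],[-0.002,-0.183,0.584]]])

```text
time_s: 19.45
ee_pos: [741.4, 284.9, 448.5]
ee_rot: [97.3, 10.9, 117.8]
force: [-0.2, 0.6, -1.1]
gripper_width: 8.0
```

```bash
python3 plan.py 35
```

```text
now q [ 15.8  11.2 108.8 154.3  24.9 101.3] planned [ 15.8  11.2 108.7 154.3  24.8 101.3] p [741. 285. 448.] F [-0.2  0.6 -1.1] t 19.45 w 8.0
[[1, [-12.0, 0.9, -0.3], [-0.004, -0.036, 0.117]], [1, [-23.8, 0.8, -0.9], [-0.010, -0.071, 0.234]], [1, [-35.4, -0.2, -1.9], [-0.018, -0.105, 0.352]], [1, [-46.8, -2.1, -3.3], [-0.026, -0.139, 0.470]], [1, [-57.9, -4.9, -5.1], [-0.036, -0.173, 0.587]]]
```

Request:
drive_tool(series=[[1,[-12.0,0.9,-0.3],[-0.004,-0.036,0.117]],[1,[-23.8,0.8,-0.9],[-0.01,-0.071,0.234]],[1,[-35.4,-0.2,-1.9],[-0.018,-0.105,0.352]],[1,[-46.8,-2.1,-3.3],[-0.026,-0.139,0.47]],[1,[-57.9,-4.9,-5.1],[-0.036,-0.173,0.587]]])

```text
time_s: 19.95
ee_pos: [763.1, 231.5, 455.1]
ee_rot: [96.5, -21.5, 104.0]
force: [-0.1, 0.2, -0.9]
gripper_width: 7.7
```

```bash
python3 plan.py 40
```

```text
now q [ 15.8  11.2 108.8 178.3  23.9 113.2] planned [ 15.8  11.2 108.7 178.6  23.9 112.9] p [763. 232. 455.] F [-0.1  0.2 -0.9] t 19.95 w 7.7
[[1, [-11.3, 3.2, -0.2], [-0.012, -0.033, 0.118]], [1, [-22.4, 5.3, -0.8], [-0.024, -0.065, 0.236]], [1, [-33.6, 6.5, -1.8], [-0.038, -0.096, 0.354]], [1, [-44.7, 6.9, -3.1], [-0.052, -0.127, 0.472]], [1, [-55.7, 6.3, -4.8], [-0.068, -0.157, 0.590]]]
```

Request:
drive_tool(series=[[1,[-11.3,3.2,-0.2],[-0.012,-0.033,0.118]],[1,[-22.4,5.3,-0.8],[-0.024,-0.065,0.236]],[1,[-33.6,6.5,-1.8],[-0.038,-0.096,0.354]],[1,[-44.7,6.9,-3.1],[-0.052,-0.127,0.472]],[1,[-55.7,6.3,-4.8],[-0.068,-0.157,0.59]]])

```text
time_s: 20.45
ee_pos: [772.4, 178.1, 441.2]
ee_rot: [104.4, -53.5, 85.4]
force: [0.2, -0.4, -0.4]
gripper_width: 8.1
```

```bash
python3 plan.py 45
```

```text
now q [ 15.8  11.2 108.8 202.6  23.  124.8] planned [ 15.8  11.2 108.7 202.8  22.9 124.6] p [772. 178. 441.] F [ 0.2 -0.4 -0.4] t 20.45 w 8.1
[[1, [-10.2, 5.1, -0.1], [-0.017, -0.029, 0.118]], [1, [-20.3, 9.2, -0.7], [-0.035, -0.057, 0.237]], [1, [-30.6, 12.5, -1.6], [-0.053, -0.084, 0.355]], [1, [-41.1, 14.9, -2.8], [-0.073, -0.110, 0.474]], [1, [-51.5, 16.5, -4.3], [-0.094, -0.135, 0.593]]]
```

Request:
drive_tool(series=[[1,[-10.2,5.1,-0.1],[-0.017,-0.029,0.118]],[1,[-20.3,9.2,-0.7],[-0.035,-0.057,0.237]],[1,[-30.6,12.5,-1.6],[-0.053,-0.084,0.355]],[1,[-41.1,14.9,-2.8],[-0.073,-0.11,0.474]],[1,[-51.5,16.5,-4.3],[-0.094,-0.135,0.593]]])

```text
time_s: 20.95
ee_pos: [768.8, 134.2, 410.2]
ee_rot: [168.1, -75.8, 11.7]
force: [-0.3, -0.6, -0.7]
gripper_width: 7.6
```

```bash
python3 plan.py 50
```

```text
now q [ 15.8  11.2 108.8 226.7  22.1 136.5] planned [ 15.8  11.2 108.7 227.   22.  136.2] p [769. 134. 410.] F [-0.3 -0.6 -0.7] t 20.95 w 7.6
[[1, [-22.0, -4.0, 0.9], [0.011, -0.037, -0.004]], [1, [-43.7, -8.0, 1.2], [0.022, -0.073, -0.007]], [1, [-65.3, -11.8, 0.7], [0.033, -0.109, -0.010]], [1, [-86.8, -15.4, -0.4], [0.044, -0.146, -0.013]], [1, [-108.3, -18.8, -2.3], [0.054, -0.182, -0.015]]]
```

Wrist branch reached; now descend to the hold pose.

Request:
drive_tool(series=[[1,[-22.0,-4.0,0.9],[0.011,-0.037,-0.004]],[1,[-43.7,-8.0,1.2],[0.022,-0.073,-0.007]],[1,[-65.3,-11.8,0.7],[0.033,-0.109,-0.01]],[1,[-86.8,-15.4,-0.4],[0.044,-0.146,-0.013]],[1,[-108.3,-18.8,-2.3],[0.054,-0.182,-0.015]]])

```text
time_s: 21.45
ee_pos: [740.6, 147.2, 304.6]
ee_rot: [172.8, -65.4, 10.0]
force: [-0.3, 0.2, 0.3]
gripper_width: 8.0
```

```bash
python3 plan.py 55
```

```text
now q [ 15.9  13.6 113.6 226.6  17.4 137.2] planned [ 15.9  13.5 113.5 227.   17.3 137.2] p [741. 147. 305.] F [-0.3  0.2  0.3] t 21.45 w 8.0
[[1, [-21.1, -4.1, 1.4], [0.011, -0.037, 0.003]], [1, [-42.4, -7.7, 2.2], [0.021, -0.074, 0.002]], [1, [-63.7, -11.1, 2.2], [0.031, -0.111, 0.000]], [1, [-84.9, -14.4, 1.6], [0.041, -0.147, -0.001]], [1, [-106.0, -17.5, 0.2], [0.051, -0.184, -0.002]]]
```

Request:
drive_tool(series=[[1,[-21.1,-4.1,1.4],[0.011,-0.037,0.003]],[1,[-42.4,-7.7,2.2],[0.021,-0.074,0.002]],[1,[-63.7,-11.1,2.2],[0.031,-0.111,0.0]],[1,[-84.9,-14.4,1.6],[0.041,-0.147,-0.001]],[1,[-106.0,-17.5,0.2],[0.051,-0.184,-0.002]]])

```text
time_s: 21.95
ee_pos: [696.6, 156.9, 208.0]
ee_rot: [177.2, -54.9, 8.3]
force: [-0.3, 0.8, -1.3]
gripper_width: 7.3
```

```bash
python3 plan.py 60
```

```text
now q [ 16.   15.9 118.3 226.8  12.6 138.4] planned [ 16.1  15.9 118.4 227.   12.6 138.2] p [697. 157. 208.] F [-0.3  0.8 -1.3] t 21.95 w 7.3
[[1, [-21.8, -3.1, 2.1], [0.009, -0.038, -0.002]], [1, [-42.8, -6.0, 3.3], [0.018, -0.076, -0.002]], [1, [-63.7, -8.7, 3.7], [0.027, -0.113, -0.002]], [1, [-84.6, -11.4, 3.5], [0.036, -0.150, -0.002]], [1, [-105.3, -14.0, 2.5], [0.045, -0.187, -0.001]]]
```

Request:
drive_tool(series=[[1,[-21.8,-3.1,2.1],[0.009,-0.038,-0.002]],[1,[-42.8,-6.0,3.3],[0.018,-0.076,-0.002]],[1,[-63.7,-8.7,3.7],[0.027,-0.113,-0.002]],[1,[-84.6,-11.4,3.5],[0.036,-0.15,-0.002]],[1,[-105.3,-14.0,2.5],[0.045,-0.187,-0.001]]])

```text
time_s: 22.45
ee_pos: [637.4, 162.3, 120.1]
ee_rot: [-180.0, -44.2, 8.0]
force: [0.9, -0.1, -0.8]
gripper_width: 8.0
```

Request:
drive_tool(series=[[1,[0,0,0],[0,0,0]],[1,[0,0,0],[0,0,0]],[1,[0,0,0],[0,0,0]],[1,[0,0,0],[0,0,0]],[1,[0,0,0],[0,0,0]]])

```text
time_s: 22.95
ee_pos: [638.8, 162.3, 121.9]
ee_rot: [-180.0, -44.5, 8.0]
force: [0.3, -0.6, -0.8]
gripper_width: 7.8
```

```bash
python3 - <<'E'
from tgt import *
from workcell import env
print(np.round(env.state()['qpos'],1)); go(T,rpy)
s=grab('scene','scene12'); d=grab('side','side12'); grab('wrist','wrist12')
crop('scene12',210,160,340,290,5,'scene12c'); crop('side12',240,120,390,260,5,'side12c')
RT2=R.from_euler('xyz',env.state()['ee_rot'],degrees=True).as_matrix(); p=np.array(env.state()['ee_pos'])
c=p+14*RT2[:,1]
for n,f,o in(('scene',s,(210,160)),('side',d,(240,120))):
  print(n,[((proj(f,c+x*RT2[:,1]+y*RT2[:,2]+4*RT2[:,0])-o)*5).round().tolist() for x,y in ((45,30),(45,-20),(-45,30),(-45,-30),(15,30))])
E
```

```text
[ 16.2  18.2 123.1 226.8   7.9 139.4]
from [638.8 162.3 121.9] [-180.   -44.5    8. ] F [ 0.3 -0.6 -0.8] t 22.95 w 7.8
shift [-6.6 -0.2  4.6] rotvec [ 0.     0.01  -0.001]
scene [[231.0, 327.0], [221.0, 230.0], [404.0, 307.0], [392.0, 191.0], [289.0, 320.0]]
side [[413.0, 311.0], [349.0, 252.0], [351.0, 233.0], [278.0, 165.0], [392.0, 284.0]]
```

View pics/scene12c.png

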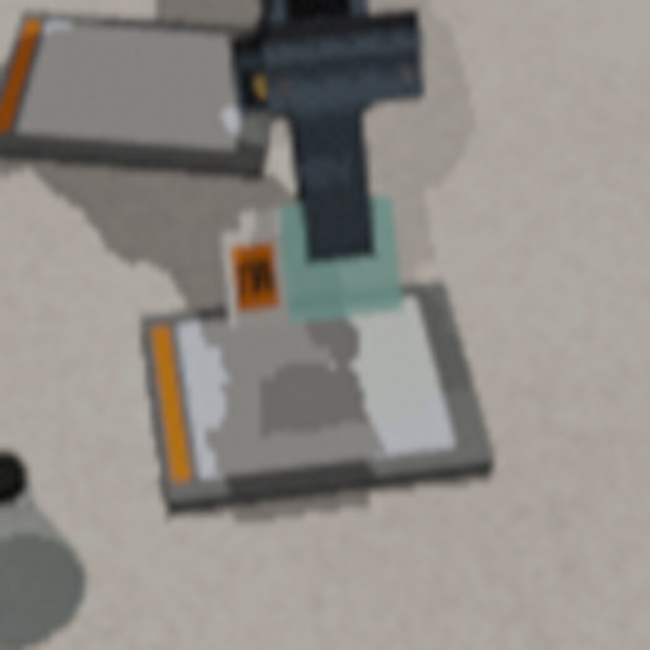

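View pics/side12c.png

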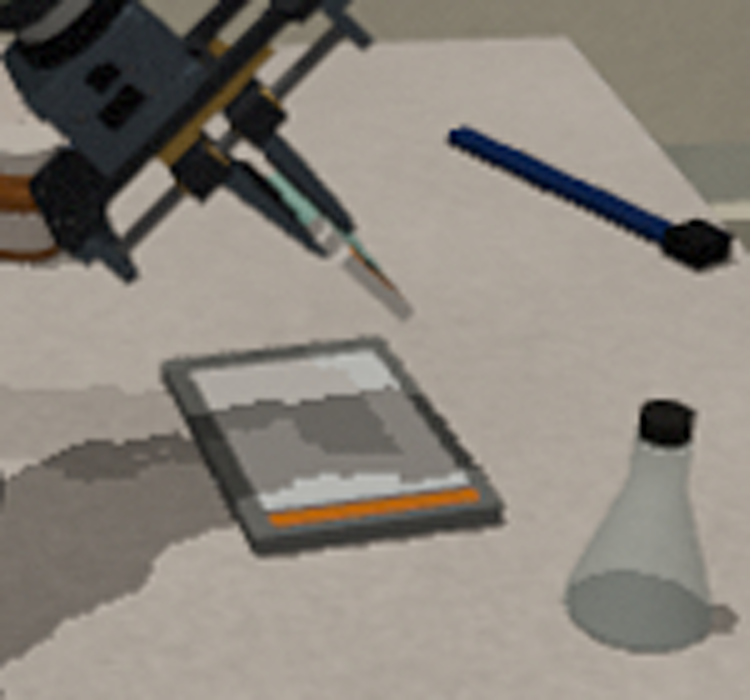

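View pics/scene12.png

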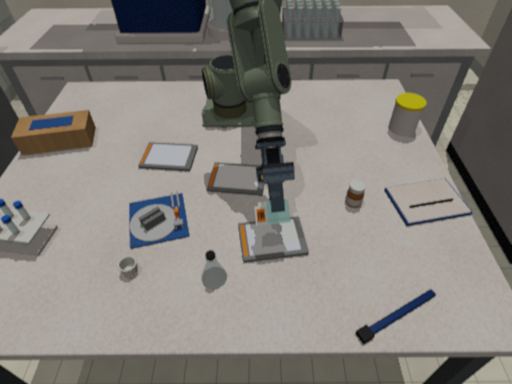

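```bash
python3 - <<'E'
from workcell import env
print(env.job_done()); s=env.state(); print(s['ee_pos'],s['ee_rot'],s['gripper_width'],s['time_s'])
E
```

```text
the job is handed in; nothing more can be done
None
the job is handed in; nothing more can be done
```

I slid the bolt home, drew the plate up out of the locked stand, and handed the job in at about 23 s with the plate still held over the leftmost pad.

- **Bolt:** I pushed the knob with closed fingers until it stopped hard, and a second push at a different height stopped at the same place at about 20–25 N. The cameras put its travel at roughly 45 mm. That fits a full stroke only if the bolt started near the 15 mm end of its range. "Fully home" therefore rests on the hard stop; I did not see an independent mark for it.
- **Plate position:** The middle of the plate is about 10.8 cm above the pad's top and within about 2 mm of the pad's centre. It lies lengthwise over the pad, with the frosted end towards the orange mark.
- **Plate tilt and grip:** It leans 44.5°, slightly under the 45° asked, with the label face up. The grip reads 7.8 mm on the 8 mm glass. The last scene picture shows the fingers on the clear part, and the plate's corners fall within a few millimetres of where I predicted.
- **Detour:** My first approach to the hold pose ran into a wrist joint limit, so I backed off. I then turned the wrist the long way round in free air, which kept all joints well inside their ranges.
- **Bystanders:** I never moved near the flask, jar or crucible, and the last picture shows them where they started.

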